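# Find the key and lock the sommelier's kit away

## Robot

A 7-joint arm with a two-finger parallel gripper is mounted at the origin on a cart in front of the work surface, level with it; the furniture and walls round the work are solid. World frame = base frame: x ahead of the robot, y to its left, z up, the work surface at z = 0. Lengths are in m, angles in rad, forces in N, time in s.
With the tool pointing down it reaches from about 0.425 to 1.025 m from the base axis. Payload 9.4 kg.
Tool frame: the origin (TCP) lies at the very end of the fingers, on their centre line; the grasp point (between the pads) lies 19 mm behind it (r.tcp_to_grasp is the distance from the TCP to the grasp point, in m); z points along the fingers, y is the line along which they close (so a half turn about z gives the same grasp; the last joint's range is limited). The gripper opens to 93 mm and grips with 3 to 60 N. Pads are 15 mm wide; open, the fingers measure 128 mm over their backs; the gripper's body (75 mm by 188 mm) begins 65 mm behind the grasp point.
Start: joints at [-1.282, 0.599, -0.003, 1.599, 0.002, 0.943, -0.08], TCP at [0.259, 0.677, 0.219] pointing down, gripper open.
Joint ranges: [-2.57, 2.57], [-0.35, 1.97], [-1.29, 1.29], [0.11, 2.56], [-1.05, 4.19], [0.11, 1.86], [-2.63, 2.63]. Speed limits (rad/s): [2.22, 2.22, 3.01, 3.01, 3.14, 3.14, 3.14].

## Interface

Orientations are given as a unit quaternion [w, x, y, z].
In Python, from cell import r gives the robot as it stands.
- The arm moves only by the tool arm_command, never from a script. Its argument "commands" is a list of rows, each a list of 3 entries, a list of its own where there are three numbers: the shift along the world's x, y, z in parts of the range, where 1.0 means 100 cm, then the turn, a rotation vector about the world's x, y, z in a scale on which 1.0 is 120 degrees, then the opening, from 0 (shut) to 1 (fully open). A call has 1 to 10 rows; each row is the pose to reach, as a shift and turn from the pose commanded when the call began; what a row does not reach only later rows make up. A row lasts 1/10 s, in which the tool goes at most 50 mm and 8.59 degrees, less where a joint would pass 70% of its speed; a pose out of reach is approached as far as the arm can. No shift or turn number may pass 1 either way. A call with a gripper value outside its range is refused whole. The fingers move at their own pace and stop on an object; "force" is the grip in N (left out, the last holds). Time passes only in rows, so rows that repeat a pose let the fingers close. It gives the time, the measured TCP pose, the force, the opening and the grip force at its end, in the units of the state.
- r.read_state(): the state, without advancing time (a new reading comes with each control period).
- r.capture(name): name is "side" or "top" or "wrist"; returns (picture, depth): 384x512x3 uint8, blue, green, red; 384x512 float32, m along the optical axis (not along the pixel's ray), 0 where there is no reading.
- r.camera_params(name): a dict with "K" (3x3 intrinsics, pixels), "eye" and "attitude" of the camera in the world; the wrist camera has in their place "hand_eye" (4x4, takes a point from camera to tool coordinates, whose origin is the TCP and whose axes are the flange's). Camera axes: x right, y down, z forward; pixel columns grow to the right and rows downward; lengths in m; the calibration is good to about 2 mm. A picture is of the moment at which its call begins: read the wrist's pose just before it. camera_params takes no time and is no camera call.
- r.job_done(): hands the job in; it is judged then, once.
Trained networks look in the newest picture that a camera, given by its name, has taken for a name from the list of things; names that differ only in an ending like _2 or _b are one class to them, and where a whole thing is asked for, a point or a joint stands for the part that bears it (a point fixed in the world has none). Each returns a list of dicts, best first, with "confidence" (0 to 1); they miss things now and then, are a little off and sometimes report something else, mostly with a low value. They report only what shows in the picture. A call takes as long as a camera call. They do not tell look-alikes from the thing itself.
- r.trace(query, camera): "region" (384x512 bool, what is visible of it) and "position" ([column, row] in pixels, amid what is visible of it).
- r.landmark_of(query, camera): "position" ([column, row] in pixels: a listed point, or the origin of a listed thing).
The state is a dict: "time": time; "joints": joint angles; "qvel": joint speeds; "joint_efforts": joint torques, N m; "ee_pos": TCP position; "tcp_rot": TCP orientation; "wrist_force": force on the tool from outside, world axes, zero at the start; "torque": the same for the moment, N m; "width": finger opening in m; "grip_force": force on a finger pad.
Only numpy, scipy, OpenCV 4.12 (cv2) and the standard library are available. Lean on these libraries where they do the work, as an engineer would, in place of code of your own. Each camera call takes 0.05 s, during which the arm holds its last target. There are 200 camera calls.

## Task

Lock the sommelier's small kit away for the night: whichever of the brass stopper, the wooden stopper and the foil cutter lie loose on the right of the barrel top go into the lock-up on the left. Try the keys from the key block until you find the one that turns the lock, draw the tray out and put the kit in it, then push the tray fully home against both its back stop and its side stop, lock it again, and leave all three keys standing in the key block. Do not knock over the glass or the candle.

Things in the scene. Friction and masses are not known exactly. Their poses are not given: they have to be found in the camera images.
- lockup: fixed lock-up on the left: oak plinth, top at z 50 mm, with a dark steel hood and a key lock on it. Origin at table level in the corner of the two stops: back stop = plane x 0, side stop = plane y 0, both z 50-104. The tray stands on the plinth, home at x -130 to 0, y -115 to 0, and is drawn out towards -x along the plinth, which ends at x -205
- hood_front (a point): middle of the hood's front edge, on its top (lock-up x -127, y -57.5, z 109 mm). The hood covers lock-up x -127 to 8, y -123 to 8; underside at z 104; away from the side stop its edge is turned down to z 79, and the tray's low wall runs under that
- lock_face (a point): middle of the keyhole at the lock's upper face, z 161 mm, on its upright axis (lock-up x -35, y -31). Case 57 mm across. Keyhole 30.4 x 7.4 mm in a fixed brass plate, mouth bevelled 2.5 mm wider, long side along the lock-up's x. A key goes in blade down, either way round, with the plug at 0, until its collar rests on the plate (its origin then 50 mm below this point); only there can it turn
- lock_plug (a joint): angle of the plug the key turns, rad: 0 locked, stop at 1.35 open, clockwise from above; turns lightly (0.1 N m) and stays. Key play in it 0.1. A wrong key jams before 0.4 (0.5 if forced). A cam under the hood holds the tray's catch; it is clear from 0.9 on and swings back to 0 only if the tray is within 2.5 mm of both stops. Turned, the key cannot be pulled out (it stays in the lock); at 0 it can
- tray: loose aluminium tray, 0.6 kg, at x -130 to 0, y -115 to 0 of its frame; origin at the underside of its rear corner, so when home it is 50 mm above the lock-up's origin with the same heading. Floor 4 mm, three walls 4 mm thick and 24 high; wooden front panel x -135 to -130, y -121 to 6, up to z 56. Drawn out 100 mm, its part at x below -45 is free of the hood
- tray_catch (a point): top of the steel catch in the tray, by the wall at the side stop: it takes up tray x -17 to -8, y -18 to -4, up to z 52 mm
- tray_knob (a point): middle of the head of the tray's brass pull knob: head 22 mm across, 16 long, on a 13 mm neck, axis level along the tray's x, 25 mm in front of the panel (tray x -160, y -57.5, z 30 mm). Grip it from above, fingers closing along the tray's y
- tray_floor (a point): middle of the tray's inner floor (tray x -67.5, y -57.5, z 4 mm)
- key_block: fixed dark wood block for the keys, 152 (x) by 40 (y) by 60 mm high; origin at the middle of its underside. Three slots right through at x -46, 0, 46, y 0, each 30.4 (x) by 7.4 (y) mm, mouth bevelled 3 mm wider. A key stands in a slot on its collar, blade width along x, its origin 10 mm above the block's underside; any key may stand in any slot
- key_a: steel key standing in the key block; only one of the three turns the lock, which one changes: try them. Origin at the blade's tip, z up. Blade 28 mm wide (x), 5 thick (y), z 0-43, tip tapered, notch in both edges at z 5-13; stop collar 38 mm across z 50-54; stem 10 mm; round bow 30 mm across, 8 thick (y), z 65-95: grip it across its thickness, fingertips no lower than z 59
- key_b: steel key standing in the key block; only one of the three turns the lock, which one changes: try them. Origin at the blade's tip, z up. Blade 28 mm wide (x), 5 thick (y), z 0-43, tip tapered, notch in both edges at z 14-21; stop collar 38 mm across z 50-54; stem 10 mm; round bow 30 mm across, 8 thick (y), z 65-95: grip it across its thickness, fingertips no lower than z 59
- key_c: steel key standing in the key block; only one of the three turns the lock, which one changes: try them. Origin at the blade's tip, z up. Blade 28 mm wide (x), 5 thick (y), z 0-43, tip tapered, notch in both edges at z 22-30; stop collar 38 mm across z 50-54; stem 10 mm; round bow 30 mm across, 8 thick (y), z 65-95: grip it across its thickness, fingertips no lower than z 59
- brass_stopper: kit, may be absent: brass-headed T stopper standing on its head, 70 g; head 42 mm in diameter, z 0 to 18, cork above it 24 mm in diameter up to z 38. Origin at the middle of its underside
- wood_stopper: kit, may be absent: wood-headed T stopper standing on its head, 14 g; head 34 mm in diameter, z 0 to 14, cork above it 20 mm in diameter up to z 37. Origin at the middle of its underside
- foil_cutter: kit, may be absent: flat red U-shaped foil cutter, 35 (x) by 64 (y) by 16 mm, 35 g. Origin at the middle of its underside; grip it across its 35 mm width
- glass: bystander at the back: stemmed glass, 65 mm in diameter, 155 high; origin at the middle of its foot
- candle: bystander, right at the back: candle in a glass, 62 mm in diameter, 55 high; origin at the middle of its underside
Mind the look-alikes: they are no part of the job. What is shaped like the foil_cutter but black is not meant.

How it is judged:
On the way, in this order (a step that is already met when the one before it is completed fails the run):
1. the fitting key has turned the lock open (plug past 1 rad) (value of joint lock_plug above 1 rad), for 0.2 s.
2. the tray is drawn out by more than 70 mm (x of tray in the frame of lockup below -0.07 m), for 0.2 s.
3. all the kit that is there lies in the tray, with the tray drawn out (x of brass_stopper in the frame of tray between -0.13 and 0 m and y of brass_stopper in the frame of tray between -0.115 and 0 m and z of brass_stopper in the frame of tray between -0.002 and 0.03 m and x of wood_stopper in the frame of tray between -0.13 and 0 m and y of wood_stopper in the frame of tray between -0.115 and 0 m and z of wood_stopper in the frame of tray between -0.002 and 0.03 m and x of foil_cutter in the frame of tray between -0.13 and 0 m and y of foil_cutter in the frame of tray between -0.115 and 0 m and z of foil_cutter in the frame of tray between -0.002 and 0.03 m and x of tray in the frame of lockup below -0.05 m), for 0.3 s.
4. the tray is pushed home within 4 mm of both stops, the lock still open (x of tray in the frame of lockup above -0.004 m and y of tray in the frame of lockup above -0.004 m and angle between the x axis of tray and the x axis of lockup, either way round below 0.05 rad and z of tray in the frame of lockup below 0.056 m and value of joint lock_plug above 0.6 rad), for 0.2 s.
5. the lock is turned back to locked (plug under 0.15 rad) with the tray home (x of tray in the frame of lockup above -0.004 m and y of tray in the frame of lockup above -0.004 m and angle between the x axis of tray and the x axis of lockup, either way round below 0.05 rad and z of tray in the frame of lockup below 0.056 m and value of joint lock_plug below 0.15 rad), for 0.2 s.
At the end, for the whole second after the job is handed in: The kit lies in the tray; the tray is home, within 4 mm of both stops and square within 0.05 rad; the plug is under 0.15 rad (locked); all three keys stand in the key block's slots, collar within 6 mm of its top, upright within 0.2 rad; all at rest (all of step 5 and x of brass_stopper in the frame of tray between -0.13 and 0 m and y of brass_stopper in the frame of tray between -0.115 and 0 m and z of brass_stopper in the frame of tray between -0.002 and 0.03 m and x of wood_stopper in the frame of tray between -0.13 and 0 m and y of wood_stopper in the frame of tray between -0.115 and 0 m and z of wood_stopper in the frame of tray between -0.002 and 0.03 m and x of foil_cutter in the frame of tray between -0.13 and 0 m and y of foil_cutter in the frame of tray between -0.115 and 0 m and z of foil_cutter in the frame of tray between -0.002 and 0.03 m and x of key_a in the frame of key_block between -0.056 and 0.056 m and y of key_a in the frame of key_block between -0.008 and 0.008 m and z of each of key_a, key_b, key_c in the frame of key_block below 0.016 m and angle between each of key_a, key_b, key_c's own z axis and vertical below 0.2 rad and x of key_b in the frame of key_block between -0.056 and 0.056 m and y of key_b in the frame of key_block between -0.008 and 0.008 m and x of key_c in the frame of key_block between -0.056 and 0.056 m and y of key_c in the frame of key_block between -0.008 and 0.008 m and linear speed of each of key_a, key_b, key_c, brass_stopper, wood_stopper, foil_cutter, tray below 0.03 m/s); the robot touches nothing.
It fails at once if the glass or the candle is knocked over (tilted by more than 0.6 rad) (angle between any of glass, candle's own z axis and vertical above 0.6 rad).
Of brass_stopper, wood_stopper, foil_cutter only 2 to 3 are there at a start; the rules pass over those that are not, and their reading is None.
At some moment in a run one of brass_stopper, wood_stopper, foil_cutter may be knocked a few centimetres aside while the robot is not near it.
It also fails if it takes over 210 s, if anything falls off the work surface, if the arm or the gripper's body presses on something with over 40 N, if the wrist force passes 120 N, or if a joint passes its speed limit or range.

## Working session

There is one attempt and no reset: what is moved stays moved. The work goes in short steps, Python scripts to look and compute and a tool call to move; the robot and the scene stay as the last step left them, time stands still between calls to the robot, and variables do not carry over. Pictures are saved under pics/ and viewed, at most 14 in all, crops included, and the job is handed in when it is done.

Besides the shell and the picture viewer there is one more tool, called after "Emit:" by a JSON object that holds its "fn" and its "kwargs". arm_command: Moves the arm, as the interface text tells. Its arguments: {"type":"object","properties":{"commands":{"type":"array"},"force":{"type":"number"}},"required":["commands"]}

```bash
mkdir -p pics; ls; cat > h.py <<'E'
import numpy as np, cv2
from scipy.spatial.transform import Rotation as R
from cell import r
def rot(q): return R.from_quat([q[1],q[2],q[3],q[0]]).as_matrix()
def cam(name, st=None):
    p=r.camera_params(name); K=np.array(p["K"])
    if name=="wrist":
        st=st or r.read_state(); T=np.eye(4); T[:3,:3]=rot(st["tcp_rot"]); T[:3,3]=st["ee_pos"]
        T=T@np.array(p["hand_eye"]); return K,T[:3,:3],T[:3,3]
    a=np.array(p["attitude"]); 
    return K,(rot(a) if a.size==4 else a.reshape(3,3)),np.array(p["eye"])
def ray(c,px):
    K,Rm,e=c; return Rm@np.linalg.solve(K,[px[0],px[1],1.]),e
def at_z(c,px,z):
    d,e=ray(c,px); return e+d*(z-e[2])/d[2]
def cloud(c,dep):
    K,Rm,e=c; v,u=np.mgrid[:dep.shape[0],:dep.shape[1]]
    P=np.stack([u,v,np.ones_like(u)],-1)@np.linalg.inv(K).T*dep[...,None]
    return P@Rm.T+e
E
python3 - <<'E'
from h import *
for n in ("top","side"):
    print(n,r.camera_params(n))
    im,d=r.capture(n); cv2.imwrite(f"pics/{n}0.png",im); np.save(f"{n}0.npy",d)
    for q in ["lockup","hood_front","lock_face","key_block","key_a","tray_knob","brass_stopper","wood_stopper","foil_cutter","glass","candle"]:
        c=cam(n); 
        for o in r.landmark_of(q,n)[:4]:
            print(q,np.round(o["position"],1),round(o["confidence"],2))
print(r.camera_params("wrist")); print(r.read_state())
E
```

```text
pics
top {'K': array([[434.30474324,   0.        , 258.62774026],
       [  0.        , 434.30474324, 188.47878155],
       [  0.        ,   0.        ,   1.        ]]), 'eye': array([ 0.4349892 , -0.06055061,  0.99567594]), 'attitude': array([ 0.05844941, -0.69399317,  0.71515626, -0.05923408])}
lockup [219.4 213.8] 0.56
hood_front [159.3 244.7] 0.66
lock_face [197.9 222.4] 0.9
key_block [195.5 164.9] 0.56
key_block [325.3 141.6] 0.35
key_a [195.9 159.8] 0.76
key_a [218.1 164.9] 0.6
key_a [195.8 223.2] 0.21
tray_knob [143.7 248.6] 0.74
wood_stopper [356.6 240.8] 0.7
foil_cutter [346.3 276. ] 0.73
foil_cutter [347.1 186.7] 0.64
glass [260.8 138.2] 0.61
candle [319.6 143.4] 0.96
side {'K': array([[356.78474663,   0.        , 253.25706794],
       [  0.        , 356.78474663, 195.7990791 ],
       [  0.        ,   0.        ,   1.        ]]), 'eye': array([ 0.59467396, -0.77728876,  0.58279237]), 'attitude': array([-0.48989186,  0.87174373,  0.00711692, -0.00426426])}
hood_front [215.1 166.9] 0.61
lock_face [225.1 166.6] 0.57
lock_face [305.9 250.5] 0.53
key_block [283.8 214.3] 0.72
ke
[... 713 characters left out ...]
': 1.2, 'joints': array([-1.28166336,  0.59929246, -0.00249146,  1.5994089 ,  0.00179766,
        0.94287175, -0.07979892]), 'qvel': array([ 0.00181743, -0.00038614, -0.00089585,  0.00052881,  0.00020982,
       -0.0003144 ,  0.00058364]), 'joint_efforts': array([ 5.64264701e-04, -7.64811659e+01,  1.49598788e+00, -2.52708417e+01,
       -5.23854035e-02,  1.04909480e-02,  3.05782169e-05]), 'ee_pos': array([0.2593651 , 0.67702362, 0.21862012]), 'tcp_rot': array([2.57101598e-05, 1.81891093e-01, 9.83318682e-01, 8.24939319e-06]), 'wrist_force': array([ 0.55504781, -0.10849467, -0.5090268 ]), 'torque': array([ 0.0326553 , -0.00590623, -0.06011149]), 'grip_force': 0.0, 'width': 0.09223806191820005}
```

```bash
python3 -c "
import cv2
for n in ('top',): 
    im=cv2.imread(f'pics/{n}0.png'); cv2.imwrite('pics/top0b.png',cv2.resize(im[100:340,100:420],(800,600),interpolation=cv2.INTER_CUBIC))"
```

```text
(no output)
```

View pics/top0b.png

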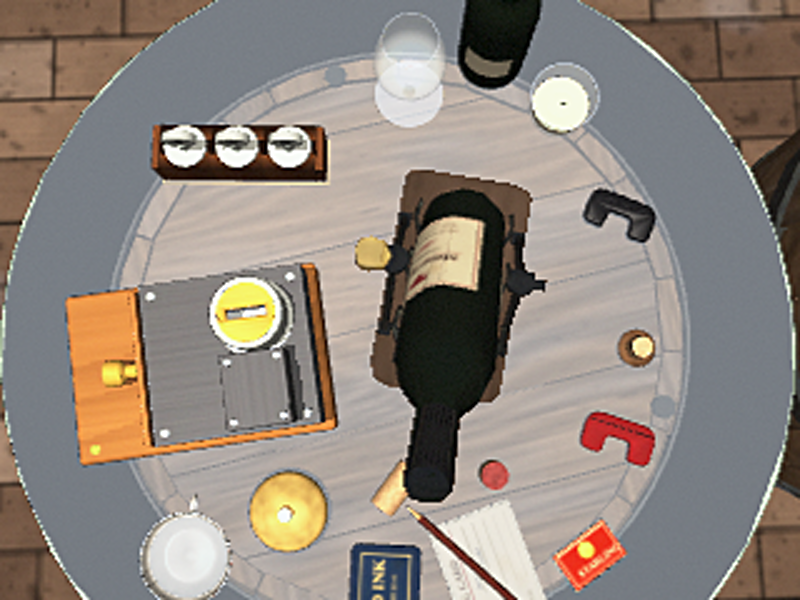

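View pics/side0.png

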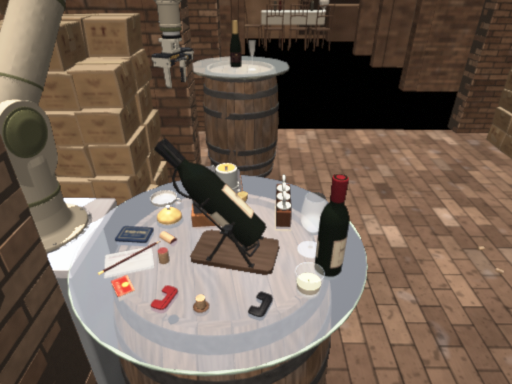

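The top view shows three keys in the block, with slots near crop (185,148), (237,148) and (290,148). The lock-up is at the left with its keyhole at crop (245,312). The wood stopper is at crop (637,347) and the red cutter at (618,437). The black cutter at (618,213) is the look-alike. A gold thing at (372,252) sits by the bottle cradle, left of centre, so it isn't loose kit on the right, but I'll check it up close. The side view agrees: red cutter at (164,297), wood stopper at (201,303).

```bash
cat > m.py <<'E'
from h import *
im=cv2.imread("pics/top0.png"); d=np.load("top0.npy"); c=cam("top"); P=cloud(c,d)
def rect(m,nm,k=3):
    m=cv2.morphologyEx(m.astype(np.uint8),cv2.MORPH_OPEN,np.ones((k,k)))
    n,l,s,_=cv2.connectedComponentsWithStats(m); 
    if n<2: print(nm,"none"); return
    i=1+np.argmax(s[1:,4]); q=P[l==i]
    rc=cv2.minAreaRect((q[:,:2]*1000).astype(np.float32)); print(nm,s[i,4],"c",np.round(rc[0],1),"size",np.round(rc[1],1),"ang",round(rc[2],1),"z",np.round(np.percentile(q[:,2],[5,50,95])*1000,1)); return
def box(x0,y0,x1,y1):
    m=np.zeros(d.shape,bool); m[y0:y1,x0:x1]=1; return m
Z=P[...,2]
L=box(120,195,240,300)
rect(L&(abs(Z-.109)<.008),"hood109")
rect(L&(abs(Z-.161)<.008),"lock161")
rect(L&(abs(Z-.05)<.008),"plinth50")
rect(L&(Z>.085)&(Z<.13),"hoodall")
K=box(150,140,240,180)
rect(K&(abs(Z-.06)<.007),"block60"); rect(K&(Z>.04),"blockall")
rect(K&(Z>.115),"bows",1)
for nm,b in dict(red=(325,255,370,295),black=(325,170,370,205),wood=(340,225,370,255),gold=(235,185,262,215),redcork=(285,275,310,300),glass=(240,100,285,155),candle=(305,120,345,160)).items():
    rect(box(*b)&(Z>.006),nm)
for nm,px,z in [("keyhole",(100+245*.4,100+312*.4),.161),("knob",(100+115*.4,100+374*.4),.091),("k1",(174,159),.105),("k2",(195,159),.105),("k3",(216,159),.105),("wood",(100+642*.4,100+347*.4),.037)]:
    print(nm,np.round(at_z(c,px,z)*1000,1), "depthz", np.round(P[int(px[1]),int(px[0])]*1000))
# keyhole / lock: dark slot in the plate
E
python3 m.py
```

```text
hood109 1952 c [476.3 108.1] size [131.   73.4] ang 6.3 z [106.3 108.7 111.3]
lock161 791 c [450.4  48.9] size [58.  49.9] ang 6.8 z [154.3 156.8 159.3]
plinth50 1641 c [468.1 185.2] size [146.5  75.1] ang 7.2 z [46.6 49.6 52.5]
hoodall 2192 c [475.6 114.1] size [131.1  85.2] ang 6.2 z [103.7 108.5 111.2]
block60 918 c [663.8  75.5] size [151.4  40.6] ang 88.2 z [57.5 61.3 65.6]
blockall 1347 c [596.3   8.3] size [325.9 129.6] ang 44.8 z [ 51.2  62.1 102.8]
bows 1 c [435.  -60.6] size [0. 0.] ang 0.0 z [995.7 995.7 995.7]
red 1800 c [ 403.1 -182.5] size [245.6  85.3] ang 88.3 z [ 9.8 13.  17.1]
black 1575 c [ 556.4 -180.7] size [115.1 321.8] ang 25.6 z [ 9.7 12.9 17.3]
wood 900 c [ 474.2 -185.8] size [ 68.9 253.2] ang 2.2 z [ 9.7 12.9 35.2]
gold 810 c [522.8 -37.3] size [ 59.7 174.1] ang 88.3 z [  9.5  14.  141.6]
redcork 622 c [ 386.1 -112.2] size [127.  64.] ang 73.3 z [ 9.8 12.8 45. ]
glass 2473 c [624.9 -71.5] size [104.7 380.4] ang 87.9 z [  9.8  13.5 145. ]
candle 1600 c [ 591.8 -177.7] size [113.7 374.6] ang 70.1 z [10.1 14.4 54.3]
keyhole [508.1  55.  161. ] depthz [514.  62. 111.]
knob [466.2 172.4  91. ] depthz [468. 173.  88.]
k1 [653.  112.3 105. ] depthz [662. 120.  68.]
k2 [651.7  68.1 105. ] depthz [660.  73.  71.]
k3 [650.3  24.  105. ] depthz [658.  27.  72.]
wood [ 477.7 -276.1   37. ] depthz [ 479. -274.   39.]
```

```bash
python3 - <<'E'
from h import *
d=np.load("top0.npy"); c=cam("top"); P=cloud(c,d)
q=P[(d>0)&(P[...,2]<.6)&(P[...,2]>-.05)]
xs=np.arange(.30,.86,.04); ys=np.arange(.3,-.36,-.04)
print("x\\y ",*["%4d"%(y*1000-20) for y in ys])
for x in xs[::-1]:
    print("%4d"%(x*1000+20),*["%4d"%(1000*np.percentile(s,97)) if len(s:=q[(q[:,0]>=x)&(q[:,0]<x+.04)&(q[:,1]<=y)&(q[:,1]>y-.04)][:,2])>8 else "   ." for y in ys])
s=cam("side")
for nm,px in dict(glassfoot=(306,248),candle=(309,290)).items(): print(nm,at_z(s,px,0))
E
```

```text
x\y   280  240  200  160  120   80   40    0  -39  -79 -119 -159 -199 -239 -279 -319 -359
 879    .    .    .    .    .    .    .    .    .    .    .    .    .    .    .    .    .
 839    .    .    .    .    .   14   15   16   15   15   15   15   15    .    .    .    .
 799    .    .    .   15   15   15   15   16   15   15   15    .   15   15   15    .    .
 759    .    .   14   15   15   15   15   15   95  154  184  251  164   15   15   14    .
 719    .   14   15   15   15   15   15   15  152  155  160  191   56   54   15   15   14
 679    .   16   15   60  105  104  104   66   16  134   15   15   54   54   15   15   15
 639   13   15   15   60   65   81   99   64   15   30   30   30   15   15   15   16   15
 599   15   15   15   15   15   15   15   15   15  119  134  112   28   18   18   15   15
 559   15   15   15   46  108  110  111  105  143  173  173  142   15   15   15   15   16
 519   15   51   52  110  111  163  163  110   99  213  212  146   15   15   15   15   15
 479   15   48   89  110  111  162  162  110  179  240  237  175   15   15   38   15   15
 439   15   16   53  107  111  158  159  111   27  266  241   28   15   16   15   15   15
 399   15   15   52  104  110  110  108   49   15  294   41   16   15   18   18   15   15
 359   15   15   15   15   23   30   50   32   24  284   45   45   15   15   15   15   15
 320    .   14   15   24   15   27   39   28   20   19   16   15   16   17   15   15   15
glassfoot [ 0.71629295 -0.07213573  0.        ]
candle [ 0.7072191  -0.21497173  0.        ]
```

Careful with the scale: shifts go in shares of 100 cm and turns go in shares of 120 degrees. That gives: -50 cm / 100 = -0.5, -45 cm / 100 = -0.45, -63 degrees / 120 = -0.525.

Emit:
{"fn": "arm_command", "kwargs": {"commands": [[[0.03, -0.05, 0.08], [0, 0, -0.0667], 1], [[0.06, -0.1, 0.12], [0, 0, -0.1333], 1], [[0.09, -0.15, 0.16], [0, 0, -0.2], 1], [[0.12, -0.2, 0.18], [0, 0, -0.2667], 1], [[0.15, -0.25, 0.18], [0, 0, -0.3333], 1], [[0.17, -0.3, 0.18], [0, 0, -0.4], 1], [[0.18, -0.35, 0.18], [0, 0, -0.4667], 1], [[0.19, -0.4, 0.18], [0, 0, -0.525], 1], [[0.2, -0.45, 0.18], [0, 0, -0.525], 1], [[0.2, -0.5, 0.18], [0, 0, -0.525], 1]]}}

```text
time: 2.2
ee_pos: [0.4411, 0.2739, 0.3946]
tcp_rot: [0.0, 0.669, 0.743, 0.001]
wrist_force: [0.9, 0.3, -0.2]
width: 0.093
grip_force: 0.0
```

In the tool's units: 11 cm / 100 = 0.11, -9 cm / 100 = -0.09.

Emit:
{"fn": "arm_command", "kwargs": {"commands": [[[0.04, -0.04, -0.02], [0, 0, 0], 1], [[0.08, -0.08, -0.04], [0, 0, 0], 1], [[0.11, -0.09, -0.05], [0, 0, 0], 1], [[0.11, -0.09, -0.05], [0, 0, 0], 1], [[0.11, -0.09, -0.05], [0, 0, 0], 1], [[0.11, -0.09, -0.05], [0, 0, 0], 1], [[0.11, -0.09, -0.05], [0, 0, 0], 1]]}}

```text
time: 2.9
ee_pos: [0.5497, 0.187, 0.3446]
tcp_rot: [-0.0, 0.668, 0.744, 0.0]
wrist_force: [0.3, 0.2, -0.5]
width: 0.0927
grip_force: 0.0
```

```bash
python3 - <<'E'
from h import *
st=r.read_state(); print(st["ee_pos"],st["tcp_rot"],st["joints"],st["time"])
im,d=r.capture("wrist"); cv2.imwrite("pics/w1.png",im); np.save("w1.npy",d); np.save("w1s.npy",np.r_[st["ee_pos"],st["tcp_rot"]])
c=cam("wrist",st)
for q,z in [("hood_front",.109),("lock_face",.161),("tray_knob",.080),("key_a",.01),("key_b",.01),("key_c",.01),("key_block",0)]:
    for o in r.landmark_of(q,"wrist")[:3]: print(q,np.round(o["position"]),round(o["confidence"],2),np.round(at_z(c,o["position"],z)*1000,1))
E
```

```text
[0.54969205 0.18700271 0.34464552] [-1.92366864e-04  6.68080403e-01  7.44088956e-01  4.05432541e-04] [-0.74916414  0.31762811  0.44026641  1.80149231 -0.15439904  1.05564561
 -0.14435529] 2.9
hood_front [204. 181.] 0.56 [475.3 148.2 109. ]
lock_face [215. 253.] 0.72 [505.2  57.  161. ]
tray_knob [202. 159.] 0.58 [464.9 175.4  80. ]
key_a [307. 211.] 0.67 [663.6  78.4  10. ]
key_a [314. 192.] 0.63 [671.9 117.3  10. ]
key_a [302. 234.] 0.62 [663.6  26.6  10. ]
key_b [307. 211.] 0.67 [663.6  78.4  10. ]
key_b [314. 192.] 0.63 [671.9 117.3  10. ]
key_b [302. 234.] 0.62 [663.6  26.6  10. ]
key_c [307. 211.] 0.67 [663.6  78.4  10. ]
key_c [314. 192.] 0.63 [671.9 117.3  10. ]
key_c [302. 234.] 0.62 [663.6  26.6  10. ]
key_block [305. 212.] 0.88 [663.4  72.1   0. ]
```

View pics/w1.png

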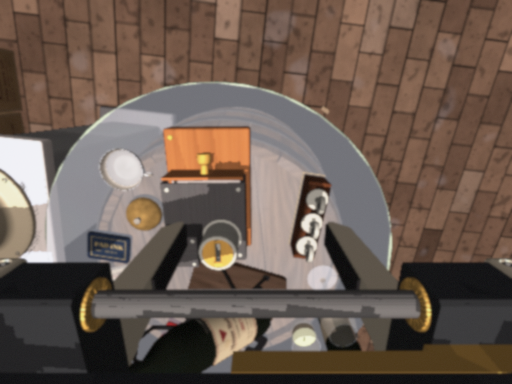

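The wrist view is centred on the lock-up: keyhole at about (217,252), knob at (203,160), keys at (317,197), (312,224) and (306,246). I'll go closer for a sharper fix.

In the tool's units: -15 cm / 100 = -0.15, -12 cm / 100 = -0.12.

Emit:
{"fn": "arm_command", "kwargs": {"commands": [[[0.01, -0.04, -0.02], [0, 0, 0], 1], [[0.02, -0.08, -0.04], [0, 0, 0], 1], [[0.03, -0.12, -0.06], [0, 0, 0], 1], [[0.04, -0.15, -0.08], [0, 0, 0], 1], [[0.04, -0.15, -0.08], [0, 0, 0], 1], [[0.04, -0.15, -0.08], [0, 0, 0], 1], [[0.04, -0.15, -0.08], [0, 0, 0], 1], [[0.04, -0.15, -0.08], [0, 0, 0], 1]]}}

```text
time: 4.1
ee_pos: [0.5906, 0.0374, 0.2647]
tcp_rot: [0.0, 0.668, 0.744, 0.001]
wrist_force: [-0.3, -0.1, -0.1]
width: 0.0927
grip_force: 0.0
```

```bash
python3 - <<'E'
from h import *
st=r.read_state(); print(st["ee_pos"],st["tcp_rot"],st["joints"],st["time"])
im,d=r.capture("wrist"); cv2.imwrite("pics/w2.png",im); np.save("w2.npy",d); np.save("w2s.npy",np.r_[st["ee_pos"],st["tcp_rot"]])
c=cam("wrist",st)
for q,z in [("lock_face",.161),("key_a",.01),("key_block",0)]:
    for o in r.landmark_of(q,"wrist")[:3]: print(q,np.round(o["position"]),round(o["confidence"],2),np.round(at_z(c,o["position"],z)*1000,1))
cv2.imwrite("pics/w2b.png",cv2.resize(im[60:300,96:416],(800,600),interpolation=cv2.INTER_CUBIC))
E
```

```text
[0.59060199 0.03737685 0.26473406] [9.12660785e-05 6.68045861e-01 7.44119893e-01 5.52085839e-04] [-0.4693391   0.4125013   0.44127014  1.88212546 -0.22228128  0.89394824
  0.18715327] 4.1
lock_face [174. 161.] 0.72 [505.9  56.2 161. ]
key_a [294. 168.] 0.89 [652.6  28.4  10. ]
key_a [304. 138.] 0.65 [661.5  77.   10. ]
key_a [311. 108.] 0.56 [665.2 121.7  10. ]
key_block [302. 140.] 0.92 [660.1  72.9   0. ]
```

View pics/w2b.png

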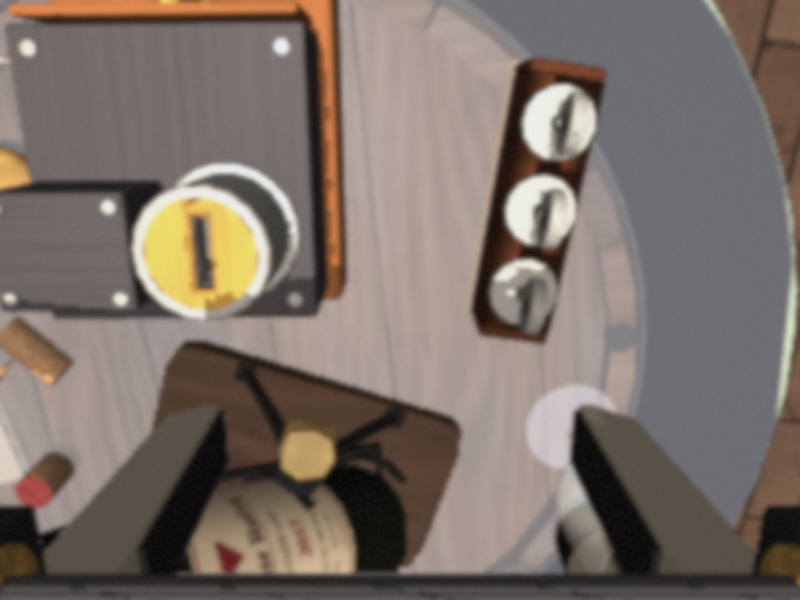

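```bash
cat > m2.py <<'E'
from h import *
im=cv2.imread("pics/w2.png"); s=np.load("w2s.npy"); c=cam("wrist",dict(ee_pos=s[:3],tcp_rot=s[3:]))
hsv=cv2.cvtColor(im,cv2.COLOR_BGR2HSV)
def W(u,v,z): return at_z(c,(u,v),z)[:2]*1000
# plate
roi=np.zeros(im.shape[:2],np.uint8); roi[125:190,145:215]=1
y=((hsv[...,0]>18)&(hsv[...,0]<35)&(hsv[...,1]>120)&(hsv[...,2]>120)&(roi>0)).astype(np.uint8)
ct=max(cv2.findContours(y,0,2)[0],key=cv2.contourArea); h=cv2.convexHull(ct)
pts=np.array([W(*p[0],.161) for p in h],np.float32)
print("plate",cv2.minEnclosingCircle(pts),cv2.fitEllipse(pts))
f=np.zeros_like(y); cv2.fillPoly(f,[h],1); f=cv2.erode(f,np.ones((7,7)))
m=(f>0)&(hsv[...,2]<110); n,l,st,ce=cv2.connectedComponentsWithStats(m.astype(np.uint8)); i=1+np.argmax(st[1:,4])
v,u=np.nonzero(l==i); q=np.array([W(a,b,.161) for a,b in zip(u,v)],np.float32)
print("slot",len(q),cv2.minAreaRect(q),q.mean(0)); 
print("hole dir",np.linalg.svd(q-q.mean(0))[2][0])
# collars: white
m=((hsv[...,1]<70)&(hsv[...,2]>115)).astype(np.uint8); 
for (a,b) in [(319,109),(312,144),(305,177)]:
    k=np.zeros_like(m); k[b-20:b+20,a-20:a+20]=m[b-20:b+20,a-20:a+20]
    k=cv2.morphologyEx(k,cv2.MORPH_OPEN,np.ones((3,3)))
    cs=cv2.findContours(k,0,2)[0]; ct=max(cs,key=cv2.contourArea); h=cv2.convexHull(ct)
    pts=np.array([W(*p[0],.064) for p in h],np.float32); e=cv2.fitEllipse(pts)
    print("collar",np.round(cv2.minEnclosingCircle(pts)[0],1),round(cv2.minEnclosingCircle(pts)[1],1),np.round(e[0],1),np.round(e[1],1))
# block top by depth
P=cloud(c,np.load("w2.npy")); 
for nm,lo,hi,bx in [("blocktop",.050,.068,(280,80,345,200)),("hood",.1,.118,(96,60,235,190))]:
    k=np.zeros(im.shape[:2],bool); k[bx[1]:bx[3],bx[0]:bx[2]]=1
    k=cv2.morphologyEx((k&(P[...,2]>lo)&(P[...,2]<hi)).astype(np.uint8),cv2.MORPH_OPEN,np.ones((3,3)))
    n,l,st,ce=cv2.connectedComponentsWithStats(k); i=1+np.argmax(st[1:,4]); print(nm,cv2.minAreaRect((P[l==i][:,:2]*1000).astype(np.float32)))
E
python3 m2.py
```

```text
plate ((508.3985900878906, 56.10306930541992), 22.178794860839844) ((508.20843505859375, 56.18844223022461), (43.36686706542969, 43.77301788330078), 41.07862091064453)
slot 113 ((508.8111877441406, 57.098445892333984), (4.584589004516602, 27.575714111328125), 6.099593162536621) [508.73492  56.22836]
hole dir [ 0.12139241 -0.9926046 ]
collar [671.4 117.1] 27.7 [669.3 117.9] [39.3 53.4]
collar [670.3  70.4] 28.8 [674.8  73.7] [43.7 64.4]
collar [670.5  25.4] 30.1 [677.7  28.7] [48.7 71.7]
blocktop ((663.4080200195312, 76.3268051147461), (151.9163055419922, 40.640804290771484), 87.83319854736328)
hood ((479.2978515625, 77.82176971435547), (131.1291046142578, 134.56671142578125), 6.587494850158691)
```

The gold thing at crop (308,455) is the brass knob of the bottle cradle, so the brass stopper is absent. The keyhole at crop (203,252) and the keys at (560,125), (540,212) and (522,292) are measured. First key to try is the one nearest the lock.

In the tool's units: -19 cm / 100 = -0.19, 7.1 cm / 100 = 0.071, -8.4 degrees / 120 = -0.07.

Emit:
{"fn": "arm_command", "kwargs": {"commands": [[[0.035, -0.004, -0.04], [0, 0, -0.0417], 0.5], [[0.071, -0.007, -0.08], [0, 0, -0.07], 0.5], [[0.071, -0.007, -0.12], [0, 0, -0.07], 0.5], [[0.071, -0.007, -0.15], [0, 0, -0.07], 0.5], [[0.071, -0.007, -0.17], [0, 0, -0.07], 0.5], [[0.071, -0.007, -0.19], [0, 0, -0.07], 0.5], [[0.071, -0.007, -0.19], [0, 0, -0.07], 0.5], [[0.071, -0.007, -0.19], [0, 0, -0.07], 0.5]]}}

```text
time: 5.1
ee_pos: [0.6616, 0.0289, 0.0744]
tcp_rot: [-0.0, 0.721, 0.692, -0.0]
wrist_force: [0.3, -0.0, -0.2]
width: 0.0468
grip_force: 0.0
```

```bash
python3 - <<'E'
from h import *
st=r.read_state(); print(st["ee_pos"],st["tcp_rot"],np.degrees(2*np.arctan2(st["tcp_rot"][2],st["tcp_rot"][1]))-90,st["wrist_force"],st["joints"],st["time"],st["width"])
E
```

```text
[0.66158006 0.02891618 0.07442778] [-3.42221999e-05  7.21448051e-01  6.92468552e-01 -1.13163477e-04] -2.3483288207774535 [ 0.25574696 -0.02542713 -0.20951834] [-0.34984356  0.72270797  0.34950034  1.87269581 -0.40267655  0.61594188
  0.21065731] 5.1 0.04676272708922234
```

In the tool's units: 0.1 cm / 100 = 0.001.

Emit:
{"fn": "arm_command", "kwargs": {"commands": [[[0, 0.001, 0], [0, 0, 0], 0], [[0, 0.001, 0], [0, 0, 0], 0], [[0, 0.001, 0], [0, 0, 0], 0], [[0, 0.001, 0], [0, 0, 0], 0], [[0, 0.001, 0], [0, 0, 0], 0], [[0, 0.001, 0], [0, 0, 0], 0]], "force": 25}}

```text
time: 5.7
ee_pos: [0.6616, 0.0299, 0.0744]
tcp_rot: [0.0, 0.722, 0.692, 0.0]
wrist_force: [-1.0, 1.0, 2.1]
width: 0.0079
grip_force: 25.0
```

In the tool's units: 14 cm / 100 = 0.14, 11 cm / 100 = 0.11.

Emit:
{"fn": "arm_command", "kwargs": {"commands": [[[0, 0, 0.02], [0, 0, 0], 0], [[0, 0, 0.04], [0, 0, 0], 0], [[0, 0, 0.06], [0, 0, 0], 0], [[0, 0, 0.08], [0, 0, 0], 0], [[0, 0, 0.11], [0, 0, 0], 0], [[0, 0, 0.14], [0, 0, 0], 0], [[0, 0, 0.14], [0, 0, 0], 0]]}}

```text
time: 6.4
ee_pos: [0.6633, 0.0294, 0.218]
tcp_rot: [0.002, 0.722, 0.692, 0.002]
wrist_force: [-0.6, -0.3, -1.9]
width: 0.0083
grip_force: 25.0
```

In the tool's units: -15.3 cm / 100 = -0.153, 2.6 cm / 100 = 0.026, 8.8 degrees / 120 = 0.0733.

Emit:
{"fn": "arm_command", "kwargs": {"commands": [[[-0.02, 0.005, 0.02], [0, 0, 0.0167], 0], [[-0.05, 0.01, 0.03], [0, 0, 0.0417], 0], [[-0.09, 0.016, 0.03], [0, 0, 0.0733], 0], [[-0.13, 0.022, 0.03], [0, 0, 0.0733], 0], [[-0.153, 0.026, 0.03], [0, 0, 0.0733], 0], [[-0.153, 0.026, 0.03], [0, 0, 0.0733], 0], [[-0.153, 0.026, 0.024], [0, 0, 0.0733], 0], [[-0.153, 0.026, 0.024], [0, 0, 0.0733], 0]]}}

```text
time: 7.2
ee_pos: [0.509, 0.0558, 0.2372]
tcp_rot: [0.0, 0.666, 0.746, -0.0]
wrist_force: [0.7, 0.7, -2.1]
width: 0.0083
grip_force: 25.0
```

```bash
python3 - <<'E'
from h import *
st=r.read_state(); print(st["ee_pos"],np.degrees(2*np.arctan2(st["tcp_rot"][2],st["tcp_rot"][1]))-90)
for n in ("wrist",):
    im,d=r.capture(n); cv2.imwrite(f"pics/{n}3.png",im); print(r.landmark_of("lock_face",n)[:2])
    cv2.imwrite("pics/w3b.png",cv2.resize(im[120:280,160:360],(800,600),interpolation=cv2.INTER_CUBIC))
E
```

```text
[0.50904386 0.05575515 0.23716433] 6.444037510560975
[{'position': [250.6, 194.0], 'confidence': 0.66}]
```

View pics/w3b.png

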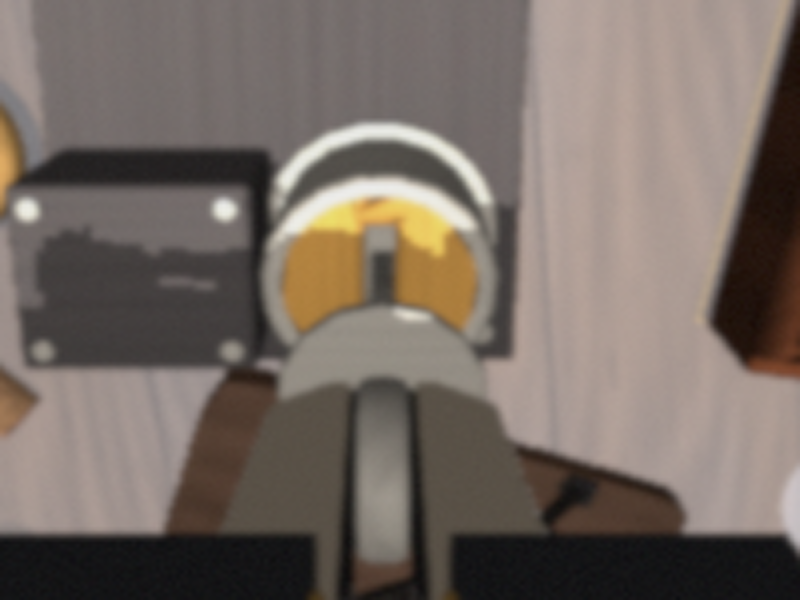

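The slot at crop (381,270) and the key collar and bow at crop x ≈ 381 line up. I'll start the descent.

In the tool's units: -2.4 cm / 100 = -0.024, -2 cm / 100 = -0.02.

Emit:
{"fn": "arm_command", "kwargs": {"commands": [[[0, 0, -0.008], [0, 0, 0], 0], [[0, 0, -0.012], [0, 0, 0], 0], [[0, 0, -0.016], [0, 0, 0], 0], [[0, 0, -0.02], [0, 0, 0], 0], [[0, 0, -0.024], [0, 0, 0], 0]]}}

```text
time: 7.8
ee_pos: [0.5085, 0.0558, 0.2137]
tcp_rot: [-0.0, 0.666, 0.746, -0.0]
wrist_force: [0.4, -0.1, -1.4]
width: 0.0079
grip_force: 25.0
```

Tip is 12 mm inside with no contact force. Going on down.

In the tool's units: -3.9 cm / 100 = -0.039, -3.5 cm / 100 = -0.035.

Emit:
{"fn": "arm_command", "kwargs": {"commands": [[[0, 0, -0.008], [0, 0, 0], 0], [[0, 0, -0.016], [0, 0, 0], 0], [[0, 0, -0.024], [0, 0, 0], 0], [[0, 0, -0.03], [0, 0, 0], 0], [[0, 0, -0.035], [0, 0, 0], 0], [[0, 0, -0.039], [0, 0, 0], 0], [[0, 0, -0.039], [0, 0, 0], 0]]}}

```text
time: 8.5
ee_pos: [0.5085, 0.0557, 0.1749]
tcp_rot: [-0.0, 0.666, 0.746, -0.0]
wrist_force: [-0.7, -0.6, -0.2]
width: 0.0081
grip_force: 25.0
```

In the tool's units: -0.1 cm / 100 = -0.001, -28 degrees / 120 = -0.2333.

Emit:
{"fn": "arm_command", "kwargs": {"commands": [[[0, 0, -0.001], [0, 0, -0.0417], 0], [[0, 0, -0.001], [0, 0, -0.0833], 0], [[0, 0, -0.001], [0, 0, -0.125], 0], [[0, 0, -0.001], [0, 0, -0.1667], 0], [[0, 0, -0.001], [0, 0, -0.2], 0], [[0, 0, -0.001], [0, 0, -0.2333], 0], [[0, 0, -0.001], [0, 0, -0.2333], 0]], "force": 30}}

```text
time: 9.2
ee_pos: [0.5081, 0.056, 0.1745]
tcp_rot: [-0.0, 0.827, 0.562, -0.0]
wrist_force: [-4.1, -0.4, 7.2]
width: 0.0102
grip_force: 36.3
```

```bash
python3 - <<'E'
from h import *
st=r.read_state(); print(st["ee_pos"],np.degrees(2*np.arctan2(st["tcp_rot"][2],st["tcp_rot"][1]))-90,st["wrist_force"],st["torque"],st["joints"][6],st["width"])
E
```

```text
[0.50814316 0.05597973 0.17453358] -21.566956227815297 [-4.09188463 -0.43587307  7.22865178] [-0.15352054  0.8415776   0.72246185] -0.16403208232568905 0.01017139077918181
```

Torque has risen to 0.72 N m and the jaws are spreading, so the key is jammed and is the wrong one. Turning back and pulling it out.

In the tool's units: 0.05 cm / 100 = 0.0005, 31 degrees / 120 = 0.2583.

Emit:
{"fn": "arm_command", "kwargs": {"commands": [[[0, 0, 0.0005], [0, 0, 0.0667], 0], [[0, 0, 0.0005], [0, 0, 0.1333], 0], [[0, 0, 0.0005], [0, 0, 0.2], 0], [[0, 0, 0.0005], [0, 0, 0.2333], 0], [[0, 0, 0.0005], [0, 0, 0.2583], 0], [[0, 0, 0.0005], [0, 0, 0.2333], 0], [[0, 0, 0.0005], [0, 0, 0.2333], 0]], "force": 25}}

```text
time: 9.9
ee_pos: [0.5086, 0.0558, 0.1746]
tcp_rot: [0.0, 0.667, 0.745, 0.0]
wrist_force: [-0.1, -0.3, -1.2]
width: 0.008
grip_force: 24.9
```

In the tool's units: 7.5 cm / 100 = 0.075, 6 cm / 100 = 0.06.

Emit:
{"fn": "arm_command", "kwargs": {"commands": [[[0, 0, 0.008], [0, 0, 0], 0], [[0, 0, 0.016], [0, 0, 0], 0], [[0, 0, 0.024], [0, 0, 0], 0], [[0, 0, 0.034], [0, 0, 0], 0], [[0, 0, 0.046], [0, 0, 0], 0], [[0, 0, 0.06], [0, 0, 0], 0], [[0, 0, 0.075], [0, 0, 0], 0], [[0, 0, 0.075], [0, 0, 0], 0]]}}

```text
time: 10.7
ee_pos: [0.5095, 0.0558, 0.2518]
tcp_rot: [0.001, 0.666, 0.746, 0.002]
wrist_force: [0.0, -0.5, -1.3]
width: 0.0083
grip_force: 24.9
```

In the tool's units: 15.3 cm / 100 = 0.153, -2.6 cm / 100 = -0.026, -8.8 degrees / 120 = -0.0733.

Emit:
{"fn": "arm_command", "kwargs": {"commands": [[[0.03, -0.006, 0], [0, 0, -0.025], 0], [[0.07, -0.013, 0], [0, 0, -0.05], 0], [[0.11, -0.02, -0.01], [0, 0, -0.0733], 0], [[0.153, -0.026, -0.03], [0, 0, -0.0733], 0], [[0.153, -0.026, -0.06], [0, 0, -0.0733], 0], [[0.153, -0.026, -0.09], [0, 0, -0.0733], 0], [[0.153, -0.026, -0.11], [0, 0, -0.0733], 0], [[0.153, -0.026, -0.11], [0, 0, -0.0733], 0]]}}

```text
time: 11.5
ee_pos: [0.6595, 0.0299, 0.1363]
tcp_rot: [-0.002, 0.721, 0.692, -0.002]
wrist_force: [-0.8, -0.1, -1.1]
width: 0.0084
grip_force: 24.9
```

In the tool's units: -3.4 cm / 100 = -0.034, -2.8 cm / 100 = -0.028.

Emit:
{"fn": "arm_command", "kwargs": {"commands": [[[0, 0, -0.01], [0, 0, 0], 0], [[0, 0, -0.016], [0, 0, 0], 0], [[0, 0, -0.022], [0, 0, 0], 0], [[0, 0, -0.028], [0, 0, 0], 0], [[0, 0, -0.034], [0, 0, 0], 0]]}}

```text
time: 12.0
ee_pos: [0.6617, 0.0299, 0.1056]
tcp_rot: [0.0, 0.721, 0.692, 0.0]
wrist_force: [0.6, 0.6, -0.6]
width: 0.0083
grip_force: 24.9
```

Emit:
{"fn": "arm_command", "kwargs": {"commands": [[[0, 0, -0.012], [0, 0, 0], 0], [[0, 0, -0.022], [0, 0, 0], 0], [[0, 0, -0.03], [0, 0, 0], 0], [[0, 0, -0.03], [0, 0, 0], 0], [[0, 0, -0.03], [0, 0, 0], 0.5], [[0, 0, -0.03], [0, 0, 0], 0.5], [[0, 0, -0.03], [0, 0, 0], 0.5], [[0, 0, -0.01], [0, 0, 0], 0.5], [[0, 0, 0.02], [0, 0, 0], 0.5], [[0, 0, 0.02], [0, 0, 0], 0.5]]}}

```text
time: 13.0
ee_pos: [0.6636, 0.0295, 0.1295]
tcp_rot: [0.002, 0.722, 0.692, 0.002]
wrist_force: [-0.6, -0.0, -0.0]
width: 0.0459
grip_force: 0.0
```

In the tool's units: -5.1 cm / 100 = -0.051, 4.6 cm / 100 = 0.046.

Emit:
{"fn": "arm_command", "kwargs": {"commands": [[[0, 0.02, 0.005], [0, 0, 0], 0.5], [[0.002, 0.046, 0], [0, 0, 0], 0.5], [[0.002, 0.046, -0.02], [0, 0, 0], 0.5], [[0.002, 0.046, -0.045], [0, 0, 0], 0.5], [[0.002, 0.046, -0.051], [0, 0, 0], 0.5], [[0.002, 0.046, -0.051], [0, 0, 0], 0], [[0.002, 0.046, -0.051], [0, 0, 0], 0], [[0.002, 0.046, -0.051], [0, 0, 0], 0], [[0.002, 0.046, -0.051], [0, 0, 0], 0], [[0.002, 0.046, -0.051], [0, 0, 0], 0]]}}

```text
time: 14.0
ee_pos: [0.6638, 0.0758, 0.0753]
tcp_rot: [0.0, 0.722, 0.692, 0.0]
wrist_force: [-0.5, -0.7, 0.5]
width: 0.011
grip_force: 0.0
```

In the tool's units: 16.5 cm / 100 = 0.165, 16 cm / 100 = 0.16, 8.8 degrees / 120 = 0.0733.

Emit:
{"fn": "arm_command", "kwargs": {"commands": [[[0, 0, 0], [0, 0, 0], 0], [[0, 0, 0], [0, 0, 0], 0], [[0, 0, 0.02], [0, 0, 0], 0], [[0, 0, 0.05], [0, 0, 0], 0], [[0, 0, 0.09], [0, 0, 0], 0], [[0, 0, 0.13], [0, 0, 0], 0], [[-0.03, 0, 0.16], [0, 0, 0.025], 0], [[-0.07, -0.007, 0.165], [0, 0, 0.05], 0], [[-0.11, -0.014, 0.165], [0, 0, 0.0733], 0], [[-0.155, -0.02, 0.165], [0, 0, 0.0733], 0]], "force": 25}}

```text
time: 15.0
ee_pos: [0.5072, 0.0555, 0.2398]
tcp_rot: [0.0, 0.666, 0.746, 0.0]
wrist_force: [-0.3, -0.2, -1.3]
width: 0.0079
grip_force: 25.0
```

Emit:
{"fn": "arm_command", "kwargs": {"commands": [[[0, 0, 0], [0, 0, 0], 0], [[0, 0, 0], [0, 0, 0], 0], [[0, 0, 0], [0, 0, 0], 0]]}}

```text
time: 15.3
ee_pos: [0.5096, 0.0561, 0.2399]
tcp_rot: [0.0, 0.666, 0.746, 0.0]
wrist_force: [-1.0, -0.4, -1.2]
width: 0.0083
grip_force: 25.0
```

In the tool's units: -3.1 cm / 100 = -0.031, -2.6 cm / 100 = -0.026.

Emit:
{"fn": "arm_command", "kwargs": {"commands": [[[0, 0, -0.008], [0, 0, 0], 0], [[0, 0, -0.014], [0, 0, 0], 0], [[0, 0, -0.02], [0, 0, 0], 0], [[0, 0, -0.026], [0, 0, 0], 0], [[0, 0, -0.031], [0, 0, 0], 0]]}}

```text
time: 15.8
ee_pos: [0.5084, 0.0557, 0.2078]
tcp_rot: [-0.0, 0.666, 0.746, -0.0]
wrist_force: [-0.1, 0.9, -1.6]
width: 0.0079
grip_force: 25.0
```

In the tool's units: -3.3 cm / 100 = -0.033, -1.6 cm / 100 = -0.016.

Emit:
{"fn": "arm_command", "kwargs": {"commands": [[[0, 0, -0.008], [0, 0, 0], 0], [[0, 0, -0.016], [0, 0, 0], 0], [[0, 0, -0.024], [0, 0, 0], 0], [[0, 0, -0.03], [0, 0, 0], 0], [[0, 0, -0.033], [0, 0, 0], 0], [[0, 0, -0.033], [0, 0, 0], 0]]}}

```text
time: 16.4
ee_pos: [0.5082, 0.0557, 0.176]
tcp_rot: [-0.0, 0.666, 0.746, 0.0]
wrist_force: [-3.8, -0.7, 7.5]
width: 0.0082
grip_force: 25.0
```

In the tool's units: -28 degrees / 120 = -0.2333.

Emit:
{"fn": "arm_command", "kwargs": {"commands": [[[0, 0, 0], [0, 0, -0.0417], 0], [[0, 0, 0], [0, 0, -0.0833], 0], [[0, 0, 0], [0, 0, -0.125], 0], [[0, 0, 0], [0, 0, -0.1667], 0], [[0, 0, 0], [0, 0, -0.2], 0], [[0, 0, 0], [0, 0, -0.2333], 0], [[0, 0, 0], [0, 0, -0.2333], 0]], "force": 30}}

```text
time: 17.1
ee_pos: [0.5082, 0.0556, 0.176]
tcp_rot: [-0.0, 0.827, 0.562, -0.0]
wrist_force: [-3.5, -1.1, 7.0]
width: 0.0099
grip_force: 34.2
```

```bash
cat > s.py <<'E'
from h import *
st=r.read_state(); print(st["time"],st["ee_pos"],np.degrees(2*np.arctan2(st["tcp_rot"][2],st["tcp_rot"][1]))-90,st["wrist_force"],st["torque"],st["joints"][6],st["width"],st["grip_force"])
E
python3 s.py
```

```text
17.1 [0.50815746 0.05560846 0.17601388] -21.595427447460807 [-3.50831547 -1.08185038  6.98685323] [-0.44281859  0.87806261  0.64369072] -0.1515870964963608 0.009935271799545927 34.21223469078541
```

Jammed as well, so it is the third key.

In the tool's units: 0.1 cm / 100 = 0.001, 31 degrees / 120 = 0.2583.

Emit:
{"fn": "arm_command", "kwargs": {"commands": [[[0, 0, 0.001], [0, 0, 0.0667], 0], [[0, 0, 0.001], [0, 0, 0.1333], 0], [[0, 0, 0.001], [0, 0, 0.2], 0], [[0, 0, 0.001], [0, 0, 0.2333], 0], [[0, 0, 0.001], [0, 0, 0.2583], 0], [[0, 0, 0.001], [0, 0, 0.2333], 0], [[0, 0, 0.001], [0, 0, 0.2333], 0]], "force": 25}}

```text
time: 17.8
ee_pos: [0.5085, 0.0557, 0.1766]
tcp_rot: [0.0, 0.667, 0.745, 0.0]
wrist_force: [-0.1, 0.5, -0.9]
width: 0.0083
grip_force: 24.9
```

In the tool's units: 7.5 cm / 100 = 0.075, 6 cm / 100 = 0.06.

Emit:
{"fn": "arm_command", "kwargs": {"commands": [[[0, 0, 0.008], [0, 0, 0], 0], [[0, 0, 0.016], [0, 0, 0], 0], [[0, 0, 0.024], [0, 0, 0], 0], [[0, 0, 0.034], [0, 0, 0], 0], [[0, 0, 0.046], [0, 0, 0], 0], [[0, 0, 0.06], [0, 0, 0], 0], [[0, 0, 0.075], [0, 0, 0], 0], [[0, 0, 0.075], [0, 0, 0], 0]]}}

```text
time: 18.6
ee_pos: [0.5095, 0.0558, 0.2539]
tcp_rot: [0.001, 0.666, 0.746, 0.002]
wrist_force: [0.1, -0.6, -1.0]
width: 0.0085
grip_force: 24.9
```

In the tool's units: 15.5 cm / 100 = 0.155, -11 cm / 100 = -0.11, -8.8 degrees / 120 = -0.0733.

Emit:
{"fn": "arm_command", "kwargs": {"commands": [[[0.03, 0.004, 0], [0, 0, -0.025], 0], [[0.07, 0.009, 0], [0, 0, -0.05], 0], [[0.11, 0.014, -0.01], [0, 0, -0.0733], 0], [[0.155, 0.02, -0.03], [0, 0, -0.0733], 0], [[0.155, 0.02, -0.06], [0, 0, -0.0733], 0], [[0.155, 0.02, -0.09], [0, 0, -0.0733], 0], [[0.155, 0.02, -0.11], [0, 0, -0.0733], 0], [[0.155, 0.02, -0.11], [0, 0, -0.0733], 0]]}}

```text
time: 19.4
ee_pos: [0.6614, 0.0758, 0.1382]
tcp_rot: [-0.002, 0.721, 0.692, -0.002]
wrist_force: [-0.9, 0.4, -1.0]
width: 0.0082
grip_force: 24.9
```

In the tool's units: -3.4 cm / 100 = -0.034, -2.8 cm / 100 = -0.028.

Emit:
{"fn": "arm_command", "kwargs": {"commands": [[[0, 0, -0.01], [0, 0, 0], 0], [[0, 0, -0.016], [0, 0, 0], 0], [[0, 0, -0.022], [0, 0, 0], 0], [[0, 0, -0.028], [0, 0, 0], 0], [[0, 0, -0.034], [0, 0, 0], 0]]}}

```text
time: 19.9
ee_pos: [0.6637, 0.0759, 0.1076]
tcp_rot: [0.0, 0.721, 0.692, 0.0]
wrist_force: [-0.7, -0.3, -0.9]
width: 0.0084
grip_force: 24.9
```

In the tool's units: -3.2 cm / 100 = -0.032, -2.2 cm / 100 = -0.022.

Emit:
{"fn": "arm_command", "kwargs": {"commands": [[[0, 0, -0.012], [0, 0, 0], 0], [[0, 0, -0.022], [0, 0, 0], 0], [[0, 0, -0.032], [0, 0, 0], 0], [[0, 0, -0.032], [0, 0, 0], 0], [[0, 0, -0.032], [0, 0, 0], 0.5], [[0, 0, -0.032], [0, 0, 0], 0.5], [[0, 0, -0.032], [0, 0, 0], 0.5], [[0, 0, -0.01], [0, 0, 0], 0.5], [[0, 0, 0.02], [0, 0, 0], 0.5], [[0, 0, 0.02], [0, 0, 0], 0.5]]}}

```text
time: 20.9
ee_pos: [0.6656, 0.0757, 0.1316]
tcp_rot: [0.002, 0.722, 0.692, 0.002]
wrist_force: [0.5, -0.1, -0.7]
width: 0.0453
grip_force: 0.0
```

Emit:
{"fn": "arm_command", "kwargs": {"commands": [[[0, 0.02, 0.005], [0, 0, 0], 0.5], [[0.002, 0.046, 0], [0, 0, 0], 0.5], [[0.002, 0.046, -0.02], [0, 0, 0], 0.5], [[0.002, 0.046, -0.045], [0, 0, 0], 0.5], [[0.002, 0.046, -0.052], [0, 0, 0], 0.5], [[0.002, 0.046, -0.052], [0, 0, 0], 0], [[0.002, 0.046, -0.052], [0, 0, 0], 0], [[0.002, 0.046, -0.052], [0, 0, 0], 0], [[0.002, 0.046, -0.052], [0, 0, 0], 0], [[0.002, 0.046, -0.052], [0, 0, 0], 0]]}}

```text
time: 21.9
ee_pos: [0.6658, 0.1219, 0.0763]
tcp_rot: [0.0, 0.722, 0.692, 0.0]
wrist_force: [1.1, -0.6, 0.9]
width: 0.0112
grip_force: 0.0
```

In the tool's units: 16.5 cm / 100 = 0.165, 16 cm / 100 = 0.16, 8.8 degrees / 120 = 0.0733.

Emit:
{"fn": "arm_command", "kwargs": {"commands": [[[0, 0, 0], [0, 0, 0], 0], [[0, 0, 0], [0, 0, 0], 0], [[0, 0, 0.02], [0, 0, 0], 0], [[0, 0, 0.05], [0, 0, 0], 0], [[0, 0, 0.09], [0, 0, 0], 0], [[0, 0, 0.13], [0, 0, 0], 0], [[-0.03, -0.01, 0.16], [0, 0, 0.025], 0], [[-0.07, -0.03, 0.165], [0, 0, 0.05], 0], [[-0.11, -0.05, 0.165], [0, 0, 0.0733], 0], [[-0.157, -0.066, 0.165], [0, 0, 0.0733], 0]], "force": 25}}

```text
time: 22.9
ee_pos: [0.5074, 0.0548, 0.2409]
tcp_rot: [0.001, 0.666, 0.746, 0.0]
wrist_force: [-0.4, 0.3, -0.2]
width: 0.0076
grip_force: 25.0
```

Emit:
{"fn": "arm_command", "kwargs": {"commands": [[[0, 0, 0], [0, 0, 0], 0], [[0, 0, 0], [0, 0, 0], 0], [[0, 0, 0], [0, 0, 0], 0], [[0, 0, 0], [0, 0, 0], 0]]}}

```text
time: 23.3
ee_pos: [0.5097, 0.0564, 0.2405]
tcp_rot: [0.0, 0.666, 0.746, 0.0]
wrist_force: [-0.7, 0.0, -0.9]
width: 0.0079
grip_force: 25.0
```

In the tool's units: -3.1 cm / 100 = -0.031, -2.6 cm / 100 = -0.026.

Emit:
{"fn": "arm_command", "kwargs": {"commands": [[[0, -0.0005, -0.008], [0, 0, 0], 0], [[0, -0.0005, -0.014], [0, 0, 0], 0], [[0, -0.0005, -0.02], [0, 0, 0], 0], [[0, -0.0005, -0.026], [0, 0, 0], 0], [[0, -0.0005, -0.031], [0, 0, 0], 0]]}}

```text
time: 23.8
ee_pos: [0.5084, 0.0552, 0.2089]
tcp_rot: [-0.0, 0.666, 0.746, -0.0]
wrist_force: [-0.3, -0.6, -1.0]
width: 0.0079
grip_force: 25.0
```

In the tool's units: -3.3 cm / 100 = -0.033, -3 cm / 100 = -0.03.

Emit:
{"fn": "arm_command", "kwargs": {"commands": [[[0, 0, -0.008], [0, 0, 0], 0], [[0, 0, -0.016], [0, 0, 0], 0], [[0, 0, -0.024], [0, 0, 0], 0], [[0, 0, -0.03], [0, 0, 0], 0], [[0, 0, -0.033], [0, 0, 0], 0], [[0, 0, -0.033], [0, 0, 0], 0]]}}

```text
time: 24.4
ee_pos: [0.5082, 0.0552, 0.1769]
tcp_rot: [-0.0, 0.666, 0.746, 0.0]
wrist_force: [-2.5, -0.6, 6.8]
width: 0.0078
grip_force: 25.0
```

In the tool's units: -28 degrees / 120 = -0.2333.

Emit:
{"fn": "arm_command", "kwargs": {"commands": [[[0, 0, 0], [0, 0, -0.0417], 0], [[0, 0, 0], [0, 0, -0.0833], 0], [[0, 0, 0], [0, 0, -0.125], 0], [[0, 0, 0], [0, 0, -0.1667], 0], [[0, 0, 0], [0, 0, -0.2], 0], [[0, 0, 0], [0, 0, -0.2333], 0], [[0, 0, 0], [0, 0, -0.2333], 0]], "force": 30}}

```text
time: 25.1
ee_pos: [0.508, 0.0555, 0.1769]
tcp_rot: [-0.0, 0.827, 0.562, -0.0]
wrist_force: [-4.1, 0.6, 7.4]
width: 0.0073
grip_force: 30.0
```

```bash
python3 s.py
```

```text
25.1 [0.50796402 0.05547628 0.17692564] -21.66719724308247 [-4.09798577  0.6280533   7.44546091] [0.03541693 1.00291146 0.10324112] -0.140547914482356 0.007345546600045497 30.02758339047432
```

This key turns (0.10 N m only). Turning it fully open.

In the tool's units: -52 degrees / 120 = -0.4333.

Emit:
{"fn": "arm_command", "kwargs": {"commands": [[[0, 0, 0], [0, 0, -0.0667], 0], [[0, 0, 0], [0, 0, -0.1333], 0], [[0, 0, 0], [0, 0, -0.2], 0], [[0, 0, 0], [0, 0, -0.2667], 0], [[0, 0, 0], [0, 0, -0.3333], 0], [[0, 0, 0], [0, 0, -0.3833], 0], [[0, 0, 0], [0, 0, -0.4167], 0], [[0, 0, 0], [0, 0, -0.4333], 0], [[0, 0, 0], [0, 0, -0.4333], 0], [[0, 0, 0], [0, 0, -0.4333], 0]]}}

```text
time: 26.1
ee_pos: [0.5079, 0.0562, 0.1769]
tcp_rot: [-0.001, 0.99, 0.144, -0.001]
wrist_force: [-3.8, 2.8, 9.4]
width: 0.008
grip_force: 30.0
```

```bash
python3 s.py
```

```text
26.1 [0.50787898 0.05622952 0.17694446] -73.49639125320925 [-3.84459465  2.75452318  9.42857549] [0.76733977 1.20042761 0.15395784] -0.8013683232484707 0.007968128889890685 30.048121064901352
```

In the tool's units: 12.1 cm / 100 = 0.121, 8 cm / 100 = 0.08, 40 degrees / 120 = 0.3333.

Emit:
{"fn": "arm_command", "kwargs": {"commands": [[[0, 0, 0], [0, 0, 0], 0.5], [[0, 0, 0], [0, 0, 0], 0.5], [[0, 0, 0], [0, 0, 0], 0.5], [[0, 0, 0.015], [0, 0, 0], 0.5], [[0, 0, 0.04], [0, 0, 0], 0.5], [[0, 0, 0.06], [0, 0, 0.0667], 0.5], [[-0.005, 0.02, 0.07], [0, 0, 0.1333], 0.5], [[-0.015, 0.05, 0.07], [0, 0, 0.2], 0.5], [[-0.025, 0.08, 0.07], [0, 0, 0.2667], 0.5], [[-0.04, 0.121, 0.06], [0, 0, 0.3333], 0.5]]}}

```text
time: 27.1
ee_pos: [0.4694, 0.1765, 0.2377]
tcp_rot: [0.0, 0.88, 0.474, 0.002]
wrist_force: [1.1, 0.3, -0.6]
width: 0.0468
grip_force: 0.0
```

In the tool's units: -9 cm / 100 = -0.09, -7 cm / 100 = -0.07, 40 degrees / 120 = 0.3333.

Emit:
{"fn": "arm_command", "kwargs": {"commands": [[[0, 0, -0.01], [0, 0, 0.0667], 0.6], [[0, 0, -0.02], [0, 0, 0.1333], 0.6], [[0, 0, -0.03], [0, 0, 0.2], 0.6], [[0, 0, -0.05], [0, 0, 0.2667], 0.6], [[0, 0, -0.07], [0, 0, 0.3333], 0.6], [[0, 0, -0.09], [0, 0, 0.3333], 0.6]]}}

```text
time: 27.7
ee_pos: [0.4687, 0.1762, 0.146]
tcp_rot: [0.0, 0.665, 0.747, 0.0]
wrist_force: [0.4, 0.4, 0.5]
width: 0.0557
grip_force: 0.0
```

```bash
python3 s.py; python3 - <<'E'
from h import *
st=r.read_state();im,d=r.capture("wrist"); cv2.imwrite("pics/w4.png",im)
cv2.imwrite("pics/w4b.png",cv2.resize(im[60:300,96:416],(640,480)))
for o in r.landmark_of("tray_knob","wrist"): print(o, at_z(cam("wrist",st),o["position"],.08))
E
```

```text
27.7 [0.46871635 0.17621609 0.14603399] 6.703256873865044 [0.43258834 0.44830285 0.48801231] [-0.03709155  0.08108773 -0.05811293] 0.05836388735171731 0.055703798022278435 0.0
{'position': [253.0, 198.4], 'confidence': 0.73} [0.46646558 0.17758474 0.08      ]
{'position': [295.7, 287.6], 'confidence': 0.25} [0.52019028 0.08757951 0.08      ]
```

View pics/w4b.png

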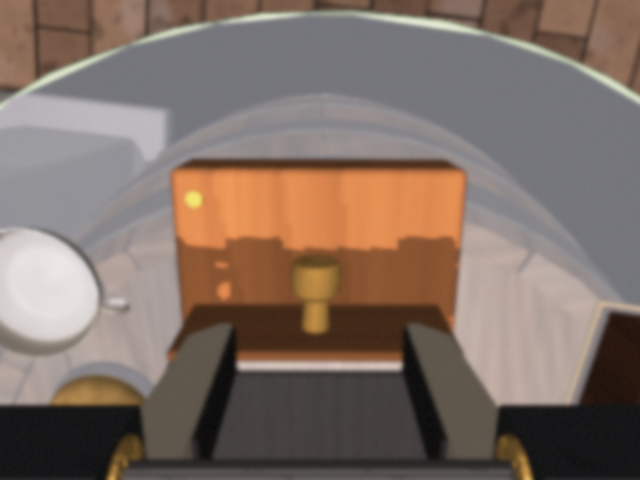

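The knob is at crop (316,278), centred between the fingers. Gripping it and drawing the tray out.

In the tool's units: -8.5 cm / 100 = -0.085, -6 cm / 100 = -0.06.

Emit:
{"fn": "arm_command", "kwargs": {"commands": [[[0, 0.001, -0.03], [0, 0, 0], 0.6], [[0, 0.001, -0.06], [0, 0, 0], 0.6], [[0, 0.001, -0.085], [0, 0, 0], 0.6], [[0, 0.001, -0.085], [0, 0, 0], 0.6], [[0, 0.001, -0.085], [0, 0, 0], 0], [[0, 0.001, -0.085], [0, 0, 0], 0], [[0, 0.001, -0.085], [0, 0, 0], 0], [[0, 0.001, -0.085], [0, 0, 0], 0], [[0, 0.001, -0.085], [0, 0, 0], 0]], "force": 25}}

```text
time: 28.7
ee_pos: [0.468, 0.1776, 0.0622]
tcp_rot: [-0.0, 0.666, 0.746, 0.0]
wrist_force: [-0.9, 0.5, 8.5]
width: 0.0217
grip_force: 25.0
```

In the tool's units: 9.9 cm / 100 = 0.099, 8.5 cm / 100 = 0.085.

Emit:
{"fn": "arm_command", "kwargs": {"commands": [[[-0.001, 0.01, 0], [0, 0, 0], 0], [[-0.003, 0.025, 0], [0, 0, 0], 0], [[-0.005, 0.04, 0], [0, 0, 0], 0], [[-0.006, 0.055, 0], [0, 0, 0], 0], [[-0.008, 0.07, 0], [0, 0, 0], 0], [[-0.01, 0.085, 0], [0, 0, 0], 0], [[-0.011, 0.099, 0], [0, 0, 0], 0], [[-0.011, 0.099, 0], [0, 0, 0], 0], [[-0.011, 0.099, 0], [0, 0, 0], 0]]}}

```text
time: 29.6
ee_pos: [0.4572, 0.2783, 0.062]
tcp_rot: [-0.001, 0.665, 0.746, 0.001]
wrist_force: [-2.8, 7.5, 6.2]
width: 0.0219
grip_force: 25.0
```

In the tool's units: 27 cm / 100 = 0.27, 22 cm / 100 = 0.22.

Emit:
{"fn": "arm_command", "kwargs": {"commands": [[[0, 0, 0], [0, 0, 0], 0.6], [[0, 0, 0], [0, 0, 0], 0.6], [[0, 0, 0], [0, 0, 0], 0.6], [[0, 0, 0.03], [0, 0, 0], 0.6], [[0, 0, 0.07], [0, 0, 0], 0.6], [[0, 0, 0.12], [0, 0, 0], 1], [[0, 0, 0.17], [0, 0, 0], 1], [[0, 0, 0.22], [0, 0, 0], 1], [[0, 0, 0.27], [0, 0, 0], 1], [[0, 0, 0.27], [0, 0, 0], 1]]}}

```text
time: 30.6
ee_pos: [0.4602, 0.2765, 0.3376]
tcp_rot: [0.0, 0.667, 0.745, 0.005]
wrist_force: [0.2, -0.8, -0.2]
width: 0.0906
grip_force: 0.0
```

```bash
python3 - <<'E'
from h import *
st=r.read_state(); print(st["ee_pos"],st["joints"])
for n in ("top","wrist"):
    im,d=r.capture(n); cv2.imwrite(f"pics/{n}5.png",im); np.save(f"{n}5.npy",d)
    c=cam(n,st)
    for q,z in [("tray_knob",.08),("tray_floor",.054),("brass_stopper",0),("wood_stopper",0),("foil_cutter",0)]:
        for o in r.landmark_of(q,n)[:3]: print(n,q,np.round(o["position"]),round(o["confidence"],2),np.round(at_z(c,o["position"],z)*1000,1))
    if n=="top":
        P=cloud(c,d); hsv=cv2.cvtColor(im,cv2.COLOR_BGR2HSV)
        for nm,bx,m in [("red",(320,250,375,300),((hsv[...,0]<8)|(hsv[...,0]>172))&(hsv[...,1]>150)&(hsv[...,2]>60)),("wood",(330,215,385,260),P[...,2]>.025)]:
            k=np.zeros(d.shape,bool); k[bx[1]:bx[3],bx[0]:bx[2]]=1; k&=m
            nn,l,s,ce=cv2.connectedComponentsWithStats(k.astype(np.uint8)); i=1+np.argmax(s[1:,4]); v,u=np.nonzero(l==i)
            zz=.016 if nm=="red" else .037
            w=np.array([at_z(c,(a,b),zz)[:2]*1000 for a,b in zip(u,v)],np.float32); print(nm,len(w),cv2.minAreaRect(w),w.mean(0),ce[i])
a=cv2.imread("pics/top5.png")[200:300,300:400]; b=cv2.imread("pics/wrist5.png")
cv2.imwrite("pics/c5.png",np.hstack([cv2.resize(a,(384,384),interpolation=cv2.INTER_CUBIC),b[:,96:480]]))
E
```

```text
[0.46024754 0.27652931 0.33758152] [-1.15615409  0.2785369   0.66705966  1.91438625 -0.20537389  1.00627622
 -0.28755499]
top tray_knob [ 95. 256.] 0.73 [455.7 280.5  80. ]
top tray_knob [148. 248.] 0.43 [470.2 171.9  80. ]
top tray_floor [197. 164.] 0.73 [651.8  70.2  54. ]
top tray_floor [146. 250.] 0.61 [467.1 180.8  54. ]
top wood_stopper [354. 241.] 0.59 [ 473.9 -277.2   -0. ]
top foil_cutter [344. 277.] 0.93 [ 395.2 -250.8   -0. ]
top foil_cutter [346. 185.] 0.53 [ 603.5 -268.1    0. ]
red 345 ((400.50274658203125, -253.9878387451172), (62.482643127441406, 33.385398864746094), 70.03451538085938) [ 402.03006 -254.78476] [347.40289855 273.95942029]
wood 64 ((478.45526123046875, -274.372802734375), (17.798946380615234, 15.286087989807129), 88.281005859375) [ 478.6608  -274.14163] [355.890625 238.40625 ]
wrist tray_knob [257. 156.] 0.58 [464.6 282.9  80. ]
wrist tray_floor [260. 208.] 0.96 [480.7 184.9  54. ]
wrist tray_floor [285. 248.] 0.42 [536.3 112.2  54. ]
wrist foil_cutter [208. 366.] 0.47 [ 407.2 -257.1    0. ]
```

View pics/c5.png

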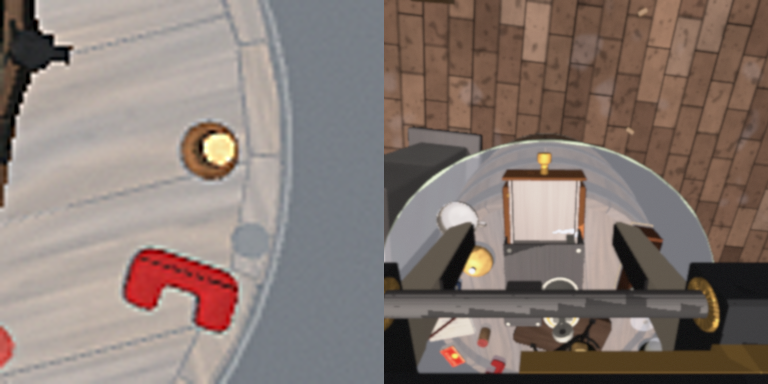

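Foil-cutter candidates in the top image are red (347,274) and black (346,185). The red one matches the description, and the left crop confirms it: red U at (180,288), wood stopper at (212,150). The right half shows the tray drawn out and empty, with the key in the lock. Now over to the kit.

Emit:
{"fn": "arm_command", "kwargs": {"commands": [[[0, -0.05, 0.01], [0, 0, 0], 1], [[0, -0.1, 0.02], [0, 0, 0], 1], [[0, -0.15, 0.03], [0, 0, 0], 1], [[0, -0.2, 0.03], [0, 0, 0], 1], [[0, -0.25, 0.03], [0, 0, 0], 1], [[0, -0.3, 0.03], [0, 0, 0], 1], [[0, -0.35, 0.03], [0, 0, 0], 1], [[0, -0.4, 0.03], [0, 0, 0], 1], [[0, -0.45, 0.03], [0, 0, 0], 1], [[0, -0.49, 0.01], [0, 0, 0], 1]]}}

```text
time: 32.2
ee_pos: [0.4582, -0.2169, 0.3432]
tcp_rot: [0.002, 0.666, 0.746, 0.001]
wrist_force: [-0.1, 1.0, -0.2]
width: 0.0926
grip_force: 0.0
```

```bash
python3 s.py
```

```text
32.2 [ 0.45819393 -0.21689362  0.34322116] 6.4230129635588185 [-0.05304116  0.96305612 -0.20362819] [0.03217355 0.00332574 0.04700078] 0.7571760377722454 0.09264546624944313 0.0
```

In the tool's units: -11 cm / 100 = -0.11, -8 cm / 100 = -0.08, -26.5 degrees / 120 = -0.2208.

Emit:
{"fn": "arm_command", "kwargs": {"commands": [[[-0.01, -0.03, -0.04], [0, 0, -0.0667], 1], [[-0.02, -0.065, -0.08], [0, 0, -0.1333], 1], [[-0.02, -0.065, -0.11], [0, 0, -0.2], 1], [[-0.02, -0.065, -0.11], [0, 0, -0.2208], 1], [[-0.02, -0.065, -0.11], [0, 0, -0.2208], 1], [[-0.02, -0.065, -0.11], [0, 0, -0.2208], 1]]}}

```text
time: 32.8
ee_pos: [0.4377, -0.2789, 0.2319]
tcp_rot: [0.0, 0.819, 0.574, -0.0]
wrist_force: [0.2, 0.2, 1.0]
width: 0.0925
grip_force: 0.0
```

```bash
python3 s.py; python3 - <<'E'
from h import *
st=r.read_state(); n="wrist"; im,d=r.capture(n); cv2.imwrite("pics/w6.png",im); c=cam(n,st)
for q,z in [("brass_stopper",0),("wood_stopper",0),("foil_cutter",0)]:
    for o in r.landmark_of(q,n)[:3]: print(n,q,np.round(o["position"]),round(o["confidence"],2),np.round(at_z(c,o["position"],z)*1000,1))
P=cloud(c,d); hsv=cv2.cvtColor(im,cv2.COLOR_BGR2HSV)
near=(abs(P[...,0]-.40)<.06)&(abs(P[...,1]+.254)<.06)
nw=(abs(P[...,0]-.478)<.03)&(abs(P[...,1]+.275)<.04)
for nm,m,zz in [("red",near&((hsv[...,0]<8)|(hsv[...,0]>172))&(hsv[...,1]>150)&(hsv[...,2]>60),.016),("cork",nw&(P[...,2]>.028)&(P[...,2]<.06),.037)]:
    nn,l,s,ce=cv2.connectedComponentsWithStats(m.astype(np.uint8))
    if nn<2: print(nm,'none'); continue
    i=1+np.argmax(s[1:,4]); v,u=np.nonzero(l==i)
    w=np.array([at_z(c,(a,b),zz)[:2]*1000 for a,b in zip(u,v)],np.float32); print(nm,len(w),cv2.minAreaRect(w),w.mean(0),ce[i],np.percentile(P[l==i][:,2],[5,50,95]))
E
```

```text
32.8 [ 0.43771252 -0.27887409  0.23185359] -19.953795000308418 [0.22829249 0.22394699 0.98161932] [-0.04435794  0.0776539  -0.02753926] 0.6904600827532186 0.09251020892596609 0.0
wrist wood_stopper [280. 149.] 0.83 [ 478.4 -273.2    0. ]
wrist foil_cutter [362. 117.] 0.89 [ 601.7 -270.     0. ]
wrist foil_cutter [228. 156.] 0.56 [ 402.8 -257.8    0. ]
red 636 ((399.7660217285156, -253.489501953125), (57.50258255004883, 29.427270889282227), 69.44926452636719) [ 402.06577 -253.33244] [225.27044025 155.61477987] [0.01431911 0.01553695 0.01679211]
cork 157 ((478.3161315917969, -274.2778625488281), (17.771949768066406, 18.324195861816406), 25.851715087890625) [ 478.421  -274.2392] [282.56687898 153.99363057] [0.03069395 0.0364754  0.03791229]
```

View pics/w6.png

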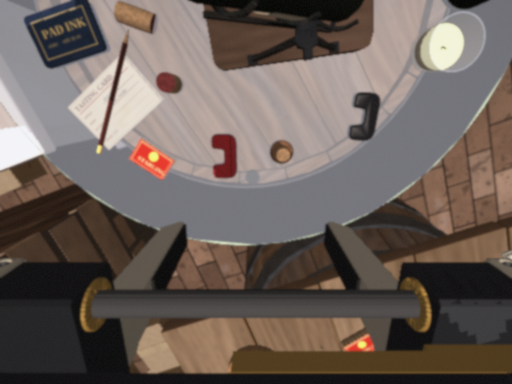

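Wrist view: wood stopper at (283,153), red cutter at (225,156) with its spine facing the stopper, black look-alike at (365,116). Taking the stopper by its cork first.

In the tool's units: -21.5 cm / 100 = -0.215, 4.1 cm / 100 = 0.041.

Emit:
{"fn": "arm_command", "kwargs": {"commands": [[[0.02, 0.003, -0.04], [0, 0, 0], 0.6], [[0.041, 0.005, -0.08], [0, 0, 0], 0.6], [[0.041, 0.005, -0.12], [0, 0, 0], 0.6], [[0.041, 0.005, -0.16], [0, 0, 0], 0.6], [[0.041, 0.005, -0.19], [0, 0, 0], 0.6], [[0.041, 0.005, -0.21], [0, 0, 0], 0.6], [[0.041, 0.005, -0.215], [0, 0, 0], 0.6], [[0.041, 0.005, -0.215], [0, 0, 0], 0.6]]}}

```text
time: 33.8
ee_pos: [0.4786, -0.2738, 0.0167]
tcp_rot: [-0.0, 0.819, 0.573, 0.0]
wrist_force: [-0.6, -0.5, 0.2]
width: 0.0558
grip_force: 0.0
```

Emit:
{"fn": "arm_command", "kwargs": {"commands": [[[0, 0, 0], [0, 0, 0], 0], [[0, 0, 0], [0, 0, 0], 0], [[0, 0, 0], [0, 0, 0], 0], [[0, 0, 0], [0, 0, 0], 0], [[0, 0, 0], [0, 0, 0], 0], [[0, 0, 0], [0, 0, 0], 0]], "force": 8}}

```text
time: 34.4
ee_pos: [0.4787, -0.2736, 0.0169]
tcp_rot: [0.0, 0.819, 0.573, 0.0]
wrist_force: [0.2, 1.0, 3.6]
width: 0.019
grip_force: 8.0
```

In the tool's units: 35 cm / 100 = 0.35, 33 cm / 100 = 0.33, 13 degrees / 120 = 0.1083.

Emit:
{"fn": "arm_command", "kwargs": {"commands": [[[0, 0, 0.04], [0, 0, 0], 0], [[0, 0, 0.09], [0, 0, 0], 0], [[0, 0, 0.14], [0, 0, 0], 0], [[0, 0, 0.19], [0, 0, 0], 0], [[0, 0, 0.24], [0, 0, 0], 0], [[0, 0, 0.29], [0, 0, 0], 0], [[0, 0.01, 0.33], [0, 0, 0.025], 0], [[-0.01, 0.05, 0.35], [0, 0, 0.0667], 0], [[-0.01, 0.1, 0.35], [0, 0, 0.1083], 0]]}}

```text
time: 35.3
ee_pos: [0.468, -0.1756, 0.3692]
tcp_rot: [0.002, 0.75, 0.662, 0.001]
wrist_force: [1.1, 0.1, -1.1]
width: 0.0192
grip_force: 8.0
```

In the tool's units: 39.9 cm / 100 = 0.399, 35 cm / 100 = 0.35, 13.5 degrees / 120 = 0.1125.

Emit:
{"fn": "arm_command", "kwargs": {"commands": [[[0, 0.05, 0], [0, 0, 0.025], 0], [[0, 0.1, 0], [0, 0, 0.05], 0], [[0, 0.15, 0], [0, 0, 0.075], 0], [[-0.01, 0.2, 0], [0, 0, 0.1125], 0], [[-0.01, 0.25, 0], [0, 0, 0.1125], 0], [[-0.02, 0.3, 0], [0, 0, 0.1125], 0], [[-0.02, 0.35, -0.02], [0, 0, 0.1125], 0], [[-0.027, 0.399, -0.05], [0, 0, 0.1125], 0], [[-0.027, 0.399, -0.1], [0, 0, 0.1125], 0], [[-0.027, 0.399, -0.15], [0, 0, 0.1125], 0]]}}

```text
time: 36.3
ee_pos: [0.4411, 0.2277, 0.2229]
tcp_rot: [0.0, 0.665, 0.747, 0.001]
wrist_force: [-0.0, 1.2, -0.2]
width: 0.0194
grip_force: 8.0
```

```bash
python3 s.py
```

```text
36.3 [0.44108828 0.22769748 0.22291223] 6.6980148775386965 [-0.03826524  1.16898264 -0.23072057] [0.032114   0.03167288 0.05001203] 0.0060910495207249496 0.019448249702360726 8.00131157040596
```

In the tool's units: -15 cm / 100 = -0.15, -14 cm / 100 = -0.14.

Emit:
{"fn": "arm_command", "kwargs": {"commands": [[[0.001, -0.005, -0.03], [0, 0, 0], 0], [[0.001, -0.005, -0.06], [0, 0, 0], 0], [[0.001, -0.005, -0.09], [0, 0, 0], 0], [[0.001, -0.005, -0.12], [0, 0, 0], 0], [[0.001, -0.005, -0.14], [0, 0, 0], 0], [[0.001, -0.005, -0.15], [0, 0, 0], 0], [[0.001, -0.005, -0.15], [0, 0, 0], 0]]}}

```text
time: 37.0
ee_pos: [0.4421, 0.2196, 0.0736]
tcp_rot: [-0.0, 0.666, 0.746, -0.001]
wrist_force: [-0.1, -0.6, 0.1]
width: 0.0193
grip_force: 8.0
```

In the tool's units: 20 cm / 100 = 0.2, -0.25 cm / 100 = -0.0025.

Emit:
{"fn": "arm_command", "kwargs": {"commands": [[[0, 0.001, -0.002], [0, 0, 0], 0], [[0, 0.001, -0.0025], [0, 0, 0], 0], [[0, 0.001, -0.0025], [0, 0, 0], 0.29], [[0, 0.001, -0.0025], [0, 0, 0], 0.29], [[0, 0.001, -0.0025], [0, 0, 0], 0.29], [[0, 0.001, 0.02], [0, 0, 0], 0.29], [[0, 0.001, 0.06], [0, 0, 0], 0.29], [[0, 0.001, 0.11], [0, 0, 0], 0.5], [[0, 0.001, 0.16], [0, 0, 0], 0.5], [[0, 0.001, 0.2], [0, 0, 0], 0.5]]}}

```text
time: 38.0
ee_pos: [0.4426, 0.2206, 0.277]
tcp_rot: [0.0, 0.667, 0.745, 0.0]
wrist_force: [0.2, 0.8, -0.7]
width: 0.0446
grip_force: 0.0
```

```bash
python3 s.py; python3 - <<'E'
from h import *
st=r.read_state(); n="wrist"; im,d=r.capture(n); cv2.imwrite("pics/w7.png",im); c=cam(n,st)
for q,z in [("wood_stopper",.054),("tray_floor",.054),("tray_knob",.08)]:
    for o in r.landmark_of(q,n)[:2]: print(n,q,np.round(o["position"]),round(o["confidence"],2),np.round(at_z(c,o["position"],z)*1000,1))
im,d=r.capture("top"); c=cam("top"); hsv=cv2.cvtColor(im,cv2.COLOR_BGR2HSV)
m=((hsv[...,0]<8)|(hsv[...,0]>172))&(hsv[...,1]>150)&(hsv[...,2]>60); k=np.zeros_like(m); k[250:300,320:375]=1
nn,l,s,ce=cv2.connectedComponentsWithStats((m&k).astype(np.uint8)); i=1+np.argmax(s[1:,4]); v,u=np.nonzero(l==i)
w=np.array([at_z(c,(a,b),.016)[:2]*1000 for a,b in zip(u,v)],np.float32); print("cutter",cv2.minAreaRect(w))
E
```

```text
38.0 [0.44263881 0.2206132  0.27697951] 6.402333133282241 [ 0.2333717   0.79148598 -0.7196209 ] [-0.01922086 -0.01088059  0.02520517] -0.0571419943537748 0.04464020670633122 0.0
wrist wood_stopper [253. 163.] 0.75 [439.2 220.   54. ]
wrist tray_floor [272. 188.] 0.94 [472.5 185.8  54. ]
wrist tray_floor [271. 125.] 0.62 [458.3 276.9  54. ]
wrist tray_knob [271. 126.] 0.8 [457.5 278.   80. ]
cutter ((400.50274658203125, -253.9878387451172), (62.482643127441406, 33.385398864746094), 70.03451538085938)
```

View pics/w7.png

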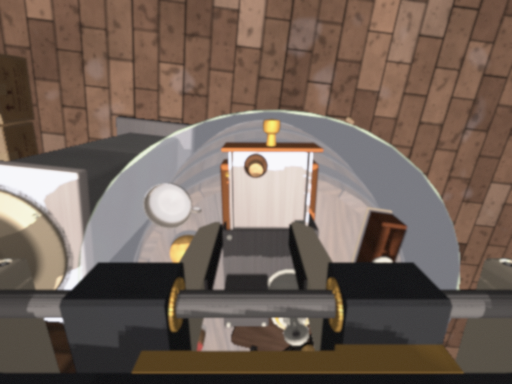

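The wood stopper stands in the tray at (256,166), clear of the walls. Back for the red cutter, gripping across its width over the nearer leg.

In the tool's units: -42 cm / 100 = -0.42, -39 cm / 100 = -0.39, -16 degrees / 120 = -0.1333.

Emit:
{"fn": "arm_command", "kwargs": {"commands": [[[0, 0, 0.05], [0, 0, 0], 0.65], [[0, -0.04, 0.09], [0, 0, 0], 0.65], [[0, -0.09, 0.1], [0, 0, 0], 0.65], [[0, -0.14, 0.1], [0, 0, 0], 0.65], [[0, -0.19, 0.1], [0, 0, 0], 0.65], [[0, -0.24, 0.1], [0, 0, -0.025], 0.65], [[0, -0.29, 0.1], [0, 0, -0.05], 0.65], [[0, -0.34, 0.1], [0, 0, -0.075], 0.65], [[-0.01, -0.39, 0.1], [0, 0, -0.1083], 0.65], [[-0.02, -0.42, 0.1], [0, 0, -0.1333], 0.65]]}}

```text
time: 39.25
ee_pos: [0.4214, -0.2013, 0.3733]
tcp_rot: [-0.0, 0.765, 0.644, -0.001]
wrist_force: [0.3, -0.2, 0.6]
width: 0.0604
grip_force: 0.0
```

In the tool's units: -30 cm / 100 = -0.3, -26 cm / 100 = -0.26, -10.5 degrees / 120 = -0.0875.

Emit:
{"fn": "arm_command", "kwargs": {"commands": [[[-0.01, -0.03, -0.02], [0, 0, -0.0417], 0.65], [[-0.02, -0.06, -0.06], [0, 0, -0.0875], 0.65], [[-0.029, -0.073, -0.11], [0, 0, -0.0875], 0.65], [[-0.029, -0.073, -0.16], [0, 0, -0.0875], 0.65], [[-0.029, -0.073, -0.21], [0, 0, -0.0875], 0.65], [[-0.029, -0.073, -0.26], [0, 0, -0.0875], 0.65], [[-0.029, -0.073, -0.3], [0, 0, -0.0875], 0.65], [[-0.029, -0.073, -0.3], [0, 0, -0.0875], 0.65], [[-0.029, -0.073, -0.3], [0, 0, -0.0875], 0.65]]}}

```text
time: 40.15
ee_pos: [0.392, -0.2723, 0.074]
tcp_rot: [-0.001, 0.82, 0.572, -0.001]
wrist_force: [0.4, 0.2, 0.5]
width: 0.0605
grip_force: 0.0
```

```bash
python3 s.py; python3 - <<'E'
from h import *
st=r.read_state(); n="wrist"; im,d=r.capture(n); cv2.imwrite("pics/w8.png",im[100:300,100:400]); c=cam(n,st)
print([ (np.round(o["position"]),o["confidence"],np.round(at_z(c,o["position"],0)*1000,1)) for o in r.landmark_of("foil_cutter",n)])
E
```

```text
40.15 [ 0.39196529 -0.27229403  0.07402492] -20.188889552284408 [0.40621607 0.22388152 0.53999892] [-0.06511798  0.0850197   0.00090158] 1.0707298409622985 0.060530594049691425 0.0
[(array([486., 113.]), 0.79, array([ 601.7, -268.7,    0. ])), (array([258., 174.]), 0.76, array([ 401.4, -252.5,    0. ]))]
```

View pics/w8.png

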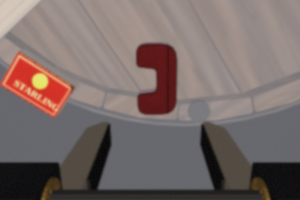

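The red cutter at crop (158,80) sits squarely between the fingers. Lowering onto its near leg.

Emit:
{"fn": "arm_command", "kwargs": {"commands": [[[0.001, 0, -0.03], [0, 0, 0], 0.65], [[0.001, 0, -0.05], [0, 0, 0], 0.65], [[0.001, 0, -0.06], [0, 0, 0], 0.65], [[0.001, 0, -0.066], [0, 0, 0], 0.65], [[0.001, 0, -0.069], [0, 0, 0], 0.65], [[0.001, 0, -0.069], [0, 0, 0], 0.65]]}}

```text
time: 40.85
ee_pos: [0.3954, -0.2723, 0.0066]
tcp_rot: [0.001, 0.819, 0.573, 0.0]
wrist_force: [0.8, -0.9, -0.5]
width: 0.0603
grip_force: 0.0
```

Emit:
{"fn": "arm_command", "kwargs": {"commands": [[[0, 0, 0], [0, 0, 0], 0], [[0, 0, 0], [0, 0, 0], 0], [[0, 0, 0], [0, 0, 0], 0], [[0, 0, 0], [0, 0, 0], 0], [[0, 0, 0], [0, 0, 0], 0]], "force": 10}}

```text
time: 41.35
ee_pos: [0.3946, -0.2719, 0.0056]
tcp_rot: [0.0, 0.819, 0.573, 0.0]
wrist_force: [0.4, 0.4, 3.9]
width: 0.0333
grip_force: 10.0
```

In the tool's units: 36 cm / 100 = 0.36, 33 cm / 100 = 0.33, 13 degrees / 120 = 0.1083.

Emit:
{"fn": "arm_command", "kwargs": {"commands": [[[0, 0, 0.04], [0, 0, 0], 0], [[0, 0, 0.09], [0, 0, 0], 0], [[0, 0, 0.14], [0, 0, 0], 0], [[0.01, 0, 0.19], [0, 0, 0], 0], [[0.02, 0, 0.24], [0, 0, 0], 0], [[0.03, 0, 0.29], [0, 0, 0], 0], [[0.04, 0.01, 0.33], [0, 0, 0.025], 0], [[0.05, 0.05, 0.36], [0, 0, 0.0667], 0], [[0.06, 0.1, 0.36], [0, 0, 0.1083], 0]]}}

```text
time: 42.25
ee_pos: [0.4554, -0.1752, 0.3688]
tcp_rot: [0.002, 0.749, 0.662, 0.002]
wrist_force: [1.8, 0.8, -1.5]
width: 0.033
grip_force: 10.0
```

In the tool's units: 34 cm / 100 = 0.34, 30 cm / 100 = 0.3, 13.5 degrees / 120 = 0.1125.

Emit:
{"fn": "arm_command", "kwargs": {"commands": [[[0, 0.05, 0], [0, 0, 0.025], 0], [[0, 0.1, 0], [0, 0, 0.05], 0], [[0, 0.15, 0], [0, 0, 0.075], 0], [[0.01, 0.2, 0], [0, 0, 0.1125], 0], [[0.02, 0.25, 0], [0, 0, 0.1125], 0], [[0.029, 0.3, 0], [0, 0, 0.1125], 0], [[0.029, 0.34, -0.03], [0, 0, 0.1125], 0], [[0.029, 0.34, -0.08], [0, 0, 0.1125], 0], [[0.029, 0.34, -0.13], [0, 0, 0.1125], 0], [[0.029, 0.34, -0.18], [0, 0, 0.1125], 0]]}}

```text
time: 43.25
ee_pos: [0.4826, 0.1667, 0.1847]
tcp_rot: [0.0, 0.666, 0.746, -0.0]
wrist_force: [0.5, 0.4, 0.8]
width: 0.0331
grip_force: 10.0
```

```bash
python3 s.py
```

```text
43.25 [0.4826151  0.16670963 0.18471698] 6.515073601093562 [0.54512324 0.41845318 0.75897807] [ 0.01636129 -0.01433095 -0.01707101] 0.25967189383778255 0.03312128734812792 9.990808466391172
```

In the tool's units: -12.2 cm / 100 = -0.122, -11.5 cm / 100 = -0.115.

Emit:
{"fn": "arm_command", "kwargs": {"commands": [[[0, 0, -0.04], [0, 0, 0], 0], [[0, 0, -0.075], [0, 0, 0], 0], [[0, 0, -0.1], [0, 0, 0], 0], [[0, 0, -0.115], [0, 0, 0], 0], [[0, 0, -0.122], [0, 0, 0], 0], [[0, 0, -0.122], [0, 0, 0], 0]]}}

```text
time: 43.85
ee_pos: [0.4828, 0.166, 0.0641]
tcp_rot: [-0.0, 0.666, 0.746, -0.001]
wrist_force: [0.2, -1.0, -0.2]
width: 0.0332
grip_force: 10.0
```

Emit:
{"fn": "arm_command", "kwargs": {"commands": [[[0, 0.001, -0.002], [0, 0, 0], 0], [[0, 0.001, -0.003], [0, 0, 0], 0], [[0, 0.001, -0.003], [0, 0, 0], 0.43], [[0, 0.001, -0.003], [0, 0, 0], 0.43], [[0, 0.001, -0.003], [0, 0, 0], 0.43], [[0, 0.001, 0.02], [0, 0, 0], 0.43], [[0, 0.001, 0.06], [0, 0, 0], 0.43], [[0, 0.001, 0.11], [0, 0, 0], 0.5], [[0, 0.001, 0.16], [0, 0, 0], 0.5], [[0, 0.001, 0.2], [0, 0, 0], 0.5]]}}

```text
time: 44.85
ee_pos: [0.4832, 0.1669, 0.2673]
tcp_rot: [0.0, 0.667, 0.745, 0.0]
wrist_force: [0.8, 0.3, 0.6]
width: 0.0462
grip_force: 0.0
```

```bash
python3 s.py; python3 - <<'E'
from h import *
st=r.read_state(); n="wrist"; im,d=r.capture(n); cv2.imwrite("pics/w9.png",im[60:300,100:420]); c=cam(n,st)
for q,z in [("wood_stopper",.054),("foil_cutter",.054),("tray_knob",.08)]:
    for o in r.landmark_of(q,n)[:2]: print(n,q,np.round(o["position"]),round(o["confidence"],2),np.round(at_z(c,o["position"],z)*1000,1))
E
```

```text
44.85 [0.48322564 0.16688314 0.26730264] 6.4040101190702785 [0.81916219 0.33220488 0.5554015 ] [-0.02687784  0.01512957  0.03109222] 0.1423624809173792 0.046169798493328855 0.0
wrist wood_stopper [228. 121.] 0.9 [440.  222.9  54. ]
wrist foil_cutter [256. 148.] 0.56 [481.6 190.5  54. ]
wrist foil_cutter [248. 185.] 0.29 [476.6 134.9  54. ]
wrist tray_knob [264. 278.] 0.74 [516.3  -1.7  80. ]
wrist tray_knob [241.  77.] 0.72 [453.3 277.7  80. ]
```

View pics/w9.png

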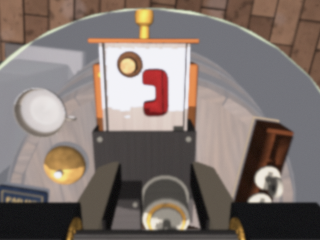

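Both kit pieces lie in the tray: stopper (129,64), red cutter (157,92). Back to the knob to push the tray home.

In the tool's units: -20.3 cm / 100 = -0.203, -18 cm / 100 = -0.18.

Emit:
{"fn": "arm_command", "kwargs": {"commands": [[[-0.006, 0.04, 0], [0, 0, 0], 0.6], [[-0.015, 0.08, -0.02], [0, 0, 0], 0.6], [[-0.025, 0.112, -0.06], [0, 0, 0], 0.6], [[-0.025, 0.112, -0.105], [0, 0, 0], 0.6], [[-0.025, 0.112, -0.15], [0, 0, 0], 0.6], [[-0.025, 0.112, -0.18], [0, 0, 0], 0.6], [[-0.025, 0.112, -0.203], [0, 0, 0], 0.6], [[-0.025, 0.112, -0.203], [0, 0, 0], 0.6], [[-0.025, 0.112, -0.203], [0, 0, 0], 0.6]]}}

```text
time: 45.95
ee_pos: [0.4577, 0.2783, 0.061]
tcp_rot: [-0.0, 0.667, 0.745, -0.001]
wrist_force: [-0.1, 0.2, -0.5]
width: 0.0559
grip_force: 0.0
```

Emit:
{"fn": "arm_command", "kwargs": {"commands": [[[0, 0, 0], [0, 0, 0], 0], [[0, 0, 0], [0, 0, 0], 0], [[0, 0, 0], [0, 0, 0], 0], [[0, 0, 0], [0, 0, 0], 0], [[0, 0, 0], [0, 0, 0], 0]], "force": 25}}

```text
time: 46.45
ee_pos: [0.4579, 0.2796, 0.0621]
tcp_rot: [-0.0, 0.666, 0.746, 0.0]
wrist_force: [-0.6, 1.0, 2.2]
width: 0.0221
grip_force: 25.0
```

In the tool's units: -9.3 cm / 100 = -0.093, -8.8 cm / 100 = -0.088.

Emit:
{"fn": "arm_command", "kwargs": {"commands": [[[0.001, -0.01, 0], [0, 0, 0], 0], [[0.003, -0.025, 0], [0, 0, 0], 0], [[0.005, -0.04, 0], [0, 0, 0], 0], [[0.007, -0.055, 0], [0, 0, 0], 0], [[0.008, -0.07, 0], [0, 0, 0], 0], [[0.009, -0.08, 0], [0, 0, 0], 0], [[0.01, -0.088, 0], [0, 0, 0], 0], [[0.011, -0.093, 0], [0, 0, 0], 0], [[0.011, -0.093, 0], [0, 0, 0], 0]]}}

```text
time: 47.35
ee_pos: [0.4668, 0.1891, 0.0621]
tcp_rot: [-0.003, 0.665, 0.747, 0.0]
wrist_force: [-8.5, 9.3, 11.3]
width: 0.022
grip_force: 25.0
```

```bash
python3 s.py
```

```text
47.35 [0.4668288  0.18906065 0.06206381] 6.597581437355487 [-8.46099383  9.28200082 11.27609527] [ 2.08580774  1.71142301 -0.040291  ] 0.42886099607720735 0.021976892659592743 25.01762866973877
```

In the tool's units: -1.4 cm / 100 = -0.014, -1.3 cm / 100 = -0.013.

Emit:
{"fn": "arm_command", "kwargs": {"commands": [[[0, -0.004, 0], [0, 0, 0], 0], [[0.0005, -0.008, 0], [0, 0, 0], 0], [[0.001, -0.011, 0], [0, 0, 0], 0], [[0.001, -0.013, 0], [0, 0, 0], 0], [[0.001, -0.014, 0], [0, 0, 0], 0], [[0.001, -0.014, 0], [0, 0, 0], 0]]}}

```text
time: 47.95
ee_pos: [0.4677, 0.1783, 0.0621]
tcp_rot: [-0.004, 0.664, 0.748, 0.001]
wrist_force: [-8.0, 20.1, 9.0]
width: 0.0221
grip_force: 25.0
```

```bash
python3 s.py
```

```text
47.95 [0.46772774 0.17831551 0.0620855 ] 6.779102544037073 [-8.03430427 20.08310865  9.01453624] [ 4.40914137  1.74551496 -0.00460601] 0.4540946806556448 0.022091810582528407 25.034818053245544
```

In the tool's units: 0.3 cm / 100 = 0.003, -0.2 cm / 100 = -0.002.

Emit:
{"fn": "arm_command", "kwargs": {"commands": [[[0, -0.002, 0], [0, 0, 0], 0], [[0.002, -0.002, 0], [0, 0, 0], 0], [[0.003, -0.002, 0], [0, 0, 0], 0], [[0.003, -0.002, 0], [0, 0, 0], 0]]}}

```text
time: 48.35
ee_pos: [0.4677, 0.178, 0.062]
tcp_rot: [-0.007, 0.664, 0.748, 0.0]
wrist_force: [-16.1, 25.4, 17.1]
width: 0.0219
grip_force: 25.1
```

```bash
python3 s.py
```

```text
48.35 [0.46765672 0.17799402 0.06195508] 6.850190071728335 [-16.12642722  25.43610669  17.06444169] [ 5.62547381  3.54354822 -0.32616565] 0.4564163667075496 0.021910698963733474 25.116600394248962
```

In the tool's units: 19 cm / 100 = 0.19, 16 cm / 100 = 0.16, -40 degrees / 120 = -0.3333.

Emit:
{"fn": "arm_command", "kwargs": {"commands": [[[-0.001, 0.001, 0], [0, 0, 0], 0.5], [[-0.003, 0.001, 0], [0, 0, 0], 0.6], [[-0.003, 0.001, 0], [0, 0, 0], 0.6], [[-0.003, 0.001, 0.03], [0, 0, 0], 0.6], [[-0.003, 0.001, 0.07], [0, 0, 0], 0.6], [[0, 0, 0.12], [0, 0, -0.0667], 0.5], [[0.01, -0.02, 0.16], [0, 0, -0.1333], 0.5], [[0.02, -0.05, 0.19], [0, 0, -0.2], 0.5], [[0.03, -0.09, 0.19], [0, 0, -0.2667], 0.5], [[0.04, -0.121, 0.19], [0, 0, -0.3333], 0.5]]}}

```text
time: 49.35
ee_pos: [0.5138, 0.0471, 0.253]
tcp_rot: [0.0, 0.883, 0.47, 0.001]
wrist_force: [1.0, 0.5, 0.6]
width: 0.0466
grip_force: 0.0
```

In the tool's units: -40 degrees / 120 = -0.3333.

Emit:
{"fn": "arm_command", "kwargs": {"commands": [[[0, 0, 0], [0, 0, -0.0667], 0.5], [[0, 0, 0], [0, 0, -0.1333], 0.5], [[0, 0, 0], [0, 0, -0.2], 0.5], [[0, 0, 0], [0, 0, -0.2667], 0.5], [[0, 0, 0], [0, 0, -0.3333], 0.5], [[0, 0, 0], [0, 0, -0.3333], 0.5]]}}

```text
time: 49.95
ee_pos: [0.5132, 0.0487, 0.2515]
tcp_rot: [0.001, 0.99, 0.141, -0.0]
wrist_force: [-0.4, -0.4, -0.3]
width: 0.0464
grip_force: 0.0
```

```bash
python3 s.py; python3 - <<'E'
from h import *
st=r.read_state(); n="top"; im,d=r.capture(n); c=cam(n)
for q,z in [("tray_knob",.08),("hood_front",.109),("key_a",.11),("wood_stopper",0)]:
    for o in r.landmark_of(q,n)[:3]: print(n,q,np.round(o["position"]),round(o["confidence"],2),np.round(at_z(c,o["position"],z)*1000,1))
E
```

```text
49.95 [0.51316089 0.04865576 0.25152451] -73.73619621693643 [-0.40583906 -0.38434321 -0.34161336] [-0.04442127  0.17781204  0.0410106 ] -0.6785389548613308 0.0463533107420871 0.0
top tray_knob [145. 253.] 0.65 [459.  177.6  80. ]
top hood_front [157. 244.] 0.57 [476.8 145.2 109. ]
top key_a [219. 165.] 0.69 [636.1  16.8 110. ]
top key_a [198. 161.] 0.5 [645.7  60.1 110. ]
top key_a [201. 222.] 0.45 [517.9  55.3 110. ]
```

In the tool's units: -7.4 cm / 100 = -0.074, 0.75 cm / 100 = 0.0075.

Emit:
{"fn": "arm_command", "kwargs": {"commands": [[[-0.005, 0.0075, -0.02], [0, 0, 0], 0.5], [[-0.005, 0.0075, -0.04], [0, 0, 0], 0.5], [[-0.005, 0.0075, -0.06], [0, 0, 0], 0.5], [[-0.005, 0.0075, -0.074], [0, 0, 0], 0.5], [[-0.005, 0.0075, -0.074], [0, 0, 0], 0.5], [[-0.005, 0.0075, -0.074], [0, 0, 0], 0], [[-0.005, 0.0075, -0.074], [0, 0, 0], 0], [[-0.005, 0.0075, -0.074], [0, 0, 0], 0], [[-0.005, 0.0075, -0.074], [0, 0, 0], 0], [[-0.005, 0.0075, -0.074], [0, 0, 0], 0]], "force": 30}}

```text
time: 51.2
ee_pos: [0.5083, 0.0569, 0.178]
tcp_rot: [-0.0, 0.99, 0.143, 0.0]
wrist_force: [-0.7, 0.0, -0.8]
width: 0.0109
grip_force: 0.0
```

```bash
python3 s.py
```

```text
51.2 [0.5082564  0.05691474 0.17797008] -73.54522895662203 [-0.6551202   0.00393086 -0.7842133 ] [-0.05518314  0.15287154 -0.02168828] -0.5761344854348733 0.010870886143263203 0.0
```

Turn back to locked (about 80° plus a little for the play).

In the tool's units: -0.1 cm / 100 = -0.001, 40 degrees / 120 = 0.3333.

Emit:
{"fn": "arm_command", "kwargs": {"commands": [[[0, 0, 0], [0, 0, 0], 0], [[0, 0, 0], [0, 0, 0], 0], [[0, -0.001, 0], [0, 0, 0.0667], 0], [[0, -0.001, 0], [0, 0, 0.1333], 0], [[0, -0.001, 0], [0, 0, 0.2], 0], [[0, -0.001, 0], [0, 0, 0.2667], 0], [[0, -0.001, 0], [0, 0, 0.3333], 0]]}}

```text
time: 51.9
ee_pos: [0.5082, 0.0563, 0.1779]
tcp_rot: [-0.0, 0.88, 0.475, 0.0]
wrist_force: [0.5, 0.7, 0.0]
width: 0.008
grip_force: 30.0
```

```bash
python3 s.py
```

```text
51.9 [0.50816821 0.05632021 0.17787725] -33.233728705297416 [0.49526597 0.70971872 0.02455023] [ 0.16202537  0.11482428 -0.11454699] -0.05888017039819428 0.00804418632970026 30.01502126455307
```

In the tool's units: 40 degrees / 120 = 0.3333.

Emit:
{"fn": "arm_command", "kwargs": {"commands": [[[0, 0, 0], [0, 0, 0.0667], 0], [[0, 0, 0], [0, 0, 0.1333], 0], [[0, 0, 0], [0, 0, 0.2], 0], [[0, 0, 0], [0, 0, 0.2667], 0], [[0, 0, 0], [0, 0, 0.3333], 0], [[0, 0, 0], [0, 0, 0.3333], 0]]}}

```text
time: 52.5
ee_pos: [0.5081, 0.0561, 0.1779]
tcp_rot: [-0.0, 0.666, 0.746, 0.0]
wrist_force: [-0.4, 0.5, -0.8]
width: 0.0078
grip_force: 30.0
```

```bash
python3 s.py
```

```text
52.5 [0.50814931 0.05608135 0.17790161] 6.553910000282016 [-0.40493755  0.46815834 -0.80587192] [-0.09953725 -0.00348535 -0.02065278] 0.4453615180052008 0.007829387294989528 29.984503090381622
```

In the tool's units: 7 degrees / 120 = 0.0583.

Emit:
{"fn": "arm_command", "kwargs": {"commands": [[[0, 0, 0], [0, 0, 0.0333], 0], [[0, 0, 0], [0, 0, 0.0583], 0], [[0, 0, 0], [0, 0, 0.0583], 0], [[0, 0, 0], [0, 0, 0], 0], [[0, 0, 0], [0, 0, 0], 0], [[0, 0, 0], [0, 0, 0], 0]]}}

```text
time: 53.1
ee_pos: [0.5082, 0.0557, 0.1778]
tcp_rot: [0.0, 0.668, 0.744, -0.0]
wrist_force: [-0.6, -0.4, 5.1]
width: 0.0081
grip_force: 30.0
```

In the tool's units: 2.4 cm / 100 = 0.024, 1.6 cm / 100 = 0.016.

Emit:
{"fn": "arm_command", "kwargs": {"commands": [[[0, 0, 0.008], [0, 0, 0], 0], [[0, 0, 0.016], [0, 0, 0], 0], [[0, 0, 0.024], [0, 0, 0], 0], [[0, 0, 0.024], [0, 0, 0], 0]]}}

```text
time: 53.5
ee_pos: [0.5087, 0.0559, 0.2029]
tcp_rot: [0.0, 0.666, 0.746, 0.001]
wrist_force: [0.4, 1.3, -1.5]
width: 0.0081
grip_force: 30.0
```

In the tool's units: 15.7 cm / 100 = 0.157, 6.6 cm / 100 = 0.066, -8.8 degrees / 120 = -0.0733.

Emit:
{"fn": "arm_command", "kwargs": {"commands": [[[0, 0, 0.02], [0, 0, 0], 0], [[0, 0, 0.045], [0, 0, 0], 0], [[0.03, 0.01, 0.053], [0, 0, -0.025], 0], [[0.07, 0.03, 0.053], [0, 0, -0.05], 0], [[0.11, 0.05, 0.05], [0, 0, -0.0733], 0], [[0.157, 0.066, 0.025], [0, 0, -0.0733], 0], [[0.157, 0.066, -0.01], [0, 0, -0.0733], 0], [[0.157, 0.066, -0.04], [0, 0, -0.0733], 0], [[0.157, 0.066, -0.06], [0, 0, -0.0733], 0], [[0.157, 0.066, -0.06], [0, 0, -0.0733], 0]]}}

```text
time: 54.5
ee_pos: [0.6633, 0.1219, 0.1386]
tcp_rot: [-0.001, 0.722, 0.692, -0.002]
wrist_force: [1.0, -0.6, -1.2]
width: 0.008
grip_force: 30.0
```

In the tool's units: -3.4 cm / 100 = -0.034, -2.8 cm / 100 = -0.028.

Emit:
{"fn": "arm_command", "kwargs": {"commands": [[[0, 0, -0.01], [0, 0, 0], 0], [[0, 0, -0.016], [0, 0, 0], 0], [[0, 0, -0.022], [0, 0, 0], 0], [[0, 0, -0.028], [0, 0, 0], 0], [[0, 0, -0.034], [0, 0, 0], 0]]}}

```text
time: 55.0
ee_pos: [0.6653, 0.122, 0.1077]
tcp_rot: [0.0, 0.721, 0.692, 0.0]
wrist_force: [-0.4, -0.3, -1.7]
width: 0.0081
grip_force: 30.0
```

```bash
python3 s.py
```

```text
55.0 [0.66530312 0.12198111 0.10768296] -2.3487293836265195 [-0.3586188  -0.34790709 -1.70971697] [-0.11260699  0.0320559   0.03041944] 0.29261861994549554 0.008146858658724632 29.98414635658264
```

In the tool's units: 10 cm / 100 = 0.1, 5 cm / 100 = 0.05.

Emit:
{"fn": "arm_command", "kwargs": {"commands": [[[0, 0, -0.012], [0, 0, 0], 0], [[0, 0, -0.022], [0, 0, 0], 0], [[0, 0, -0.03], [0, 0, 0], 0], [[0, 0, -0.03], [0, 0, 0], 0], [[0, 0, -0.03], [0, 0, 0], 0.5], [[0, 0, -0.03], [0, 0, 0], 0.5], [[0, 0, -0.03], [0, 0, 0], 0.5], [[0, 0, 0], [0, 0, 0], 0.5], [[0, 0, 0.05], [0, 0, 0], 0.5], [[0, 0, 0.1], [0, 0, 0], 0.5]]}}

```text
time: 56.0
ee_pos: [0.6647, 0.1216, 0.209]
tcp_rot: [-0.0, 0.722, 0.692, -0.001]
wrist_force: [1.4, 0.5, 0.0]
width: 0.0455
grip_force: 0.0
```

In the tool's units: -12 cm / 100 = -0.12, -11 cm / 100 = -0.11.

Emit:
{"fn": "arm_command", "kwargs": {"commands": [[[-0.03, 0, 0.04], [0, 0, 0], 0.5], [[-0.07, 0.02, 0.07], [0, 0, 0], 0.5], [[-0.11, 0.04, 0.1], [0, 0, 0], 0.5], [[-0.12, 0.06, 0.12], [0, 0, 0], 0.5], [[-0.12, 0.06, 0.12], [0, 0, 0], 0.5], [[-0.12, 0.06, 0.12], [0, 0, 0], 0.5]]}}

```text
time: 56.6
ee_pos: [0.5451, 0.1825, 0.3282]
tcp_rot: [0.0, 0.721, 0.693, 0.001]
wrist_force: [-0.3, 0.8, -0.8]
width: 0.0463
grip_force: 0.0
```

```bash
python3 s.py; python3 - <<'E'
from h import *
st=r.read_state(); n="wrist"; im,d=r.capture(n); c=cam(n,st)
for q,z in [("tray_knob",.08),("lock_face",.161),("key_a",.01)]:
    for o in r.landmark_of(q,n)[:3]: print(n,q,np.round(o["position"]),round(o["confidence"],2),np.round(at_z(c,o["position"],z)*1000,1))
P=cloud(c,d); k=(abs(P[...,0]-.664)<.06)&(abs(P[...,1]-.076)<.1)
for y in (.03,.076,.122):
    m=k&(abs(P[...,1]-y)<.012); z=P[m][:,2]; print(y,np.percentile(z,[90,98]))
cv2.imwrite("pics/w10.png",cv2.resize(im[60:300,96:416],(800,600),interpolation=cv2.INTER_CUBIC))
E
```

```text
56.6 [0.54511856 0.18246202 0.32823367] -2.2418584755530304 [-0.33442247  0.76262629 -0.80769514] [-0.08124539  0.04327582 -0.04839109] -0.03834510522845381 0.046260801353864386 0.0
wrist tray_knob [203. 164.] 0.76 [464.5 178.3  80. ]
wrist lock_face [230. 262.] 0.58 [504.2  55.4 161. ]
wrist key_a [314. 228.] 0.81 [654.8  27.8  10. ]
wrist key_a [320. 205.] 0.78 [664.3  75.8  10. ]
wrist key_a [319. 185.] 0.59 [661.4 114.9  10. ]
0.03 [0.10063032 0.10423185]
0.076 [0.09699256 0.10410439]
0.122 [0.09571437 0.1039254 ]
```

View pics/w10.png

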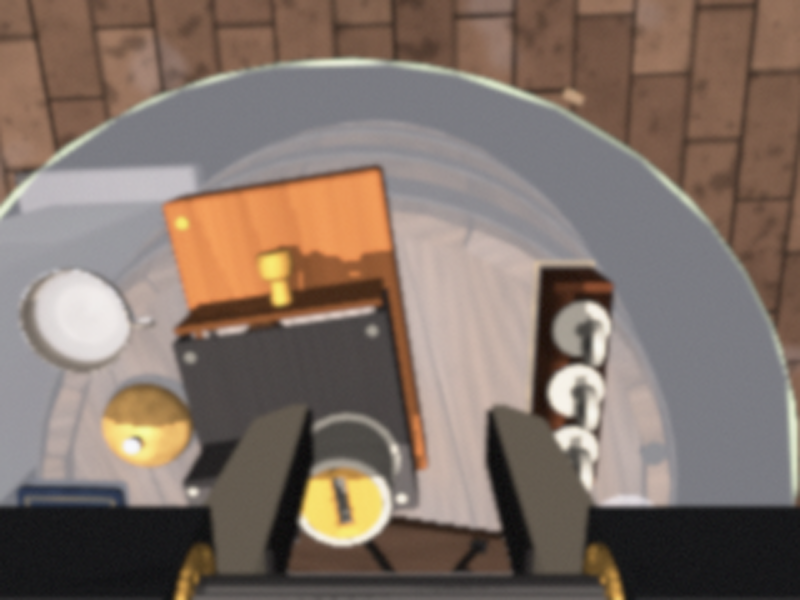

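All three keys stand in the block: bow tops are at 104 mm, at crop (580,330), (577,390) and (575,440). The tray is home with its knob at (275,270), and the key came out freely, so the plug is at 0. Handing in.

```bash
python3 -c "
from cell import r
print(r.job_done())"
```

```text
the job is handed in; nothing more can be done
None
```

The wood stopper and red foil cutter are in the tray (the brass stopper was absent), the tray is pushed home and locked, and all three keys stand in the block; the job is handed in, but no verdict was returned.

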